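# Uncover the lamp dimmer and click it up to the long line

### The job

The lamp dimmer's thumbwheel is shut away in the wooden box. Lift the grip end of the box's sliding cover over the stop lip, slide the cover out of its grooves and lay it flat on clear desk with its grip up, without shifting the things around it. Then roll the clicking thumbwheel until its light index bar stands at the one long line of the scale, and leave it there.

Things in the scene. Friction and masses are not known exactly. Their poses are not given: they have to be found in the camera images.
- dimmer_box: plain wooden box fixed to the desk, 150 (own x) x 104 (own y) x 84 mm high at the back; origin at the centre of its underside, front at own -x. The cover rests on its side walls at z = 72 mm, between side guides (|y| 46-52 mm, top z = 77 mm, level with the cover), back wall and front lip. Inside: black deck at z = 50 mm; clear mouth x -67 to 67, y -40 to 40 mm
- lip (a point): middle of the top of the stop lip at the box's front: at x = -71, z = 77 mm of the box, lip 8 mm thick, across the whole width, 5 mm above the ledge on which the cover rests; axes along the box's
- grooves (a point): point midway between the two groove roofs at their front ends: x = 25, y = 0, z = 80 mm of the box. The roofs lie over the cover's long edges at |y| 36-52 mm, from here to the back (box x 25 to 75 mm), underside z = 80, top z = 84 mm, leaving the cover 3 mm of upward play; in front of them nothing covers it
- cover_mid (a point): centre of the cover's plate, 2.5 mm above its underside: loose wooden plate 130 (own x) x 88 (own y) x 5 mm, 0.09 kg; starts shut, axes along the box's, its back 40 mm under the groove roofs. It comes out only toward the box's -x, once its front end is raised over 5 mm (it tilts, the back stays low; a firm pinch lets it pivot); slid 40 mm it is clear of the roofs
- cover_grip (a point): centre of the grip rib in the front half of the cover: upright rib 34 (own x) x 14 (own y) x 26 mm high on the plate's top, to be pinched across its 14 mm. The point is 32 mm from the cover's centre toward its own -x, 13 mm above the plate's top, 13 mm below the rib's top, 18 mm above the cover's underside; axes along the cover's
- wheel_top (a point): top of the thumbwheel's rim (x = -10, y = 0, z = 66 mm of the box; fixed, does not turn; axes along the box's). Knurled black wheel, radius 30, 16 mm wide, axle along the box's y. It is sprung: gives 3.5 mm downward, about 1.2 N to start, 4 N at its stop. A shut fingertip pressed 2-3 mm down on the rim and drawn along the box's x rolls it by friction
- scale_top (a point): top of the scale, on the wheel's centre line (x = -10, y = 0, z = 61 mm of the box). Beside the wheel on either side a fixed aluminium cheek, 14 mm wide, is rounded about the same axle with radius 25 mm, 5 mm lower than the rim; it bears nine dark lines, one click apart: eight short (5 mm) and one long (14 mm), the seventh from the front
- thumbwheel (a joint): turn of the wheel, 0 to 1.76 rad: one click = 0.22 rad = 6.6 mm of rim; let go, it settles into the nearest click. At 0 the light index bar on the rim stands at the frontmost line; the value grows as the top of the rim moves toward the box's +x (away from the grip end). It starts at one of the first four lines (clicks 0-3). The long line is click 6, at 1.32
- ink_bottle_mid (a point): square dark glass ink bottle with a black cap, 47 x 46 x 58 mm, standing loose; the point is its centre, half-way up
- stapler_mid (a point): stapler, 36 (own x) x 148 (own y) x 51 mm, loose; the point is its centre, half-way up
- tape_dispenser_mid (a point): tape dispenser, 44 (own x) x 132 (own y) x 70 mm, loose; the point is its centre, half-way up. Besides these three loose things, all other clutter stands outside the region x 0.40 to 0.70, y -0.14 to 0.38 m (and x 0.40 to 0.50, y -0.30 to -0.14 m) of the desk
Things that resemble listed ones, but are neither listed nor needed, are in the scene too. Of the things shaped like the part that bears cover_mid, the wooden one is meant.

How it is judged:
By the outcome, as a careful person would: the job done as asked, in the order asked, and still so for the second after the job is handed in, with the robot touching nothing.
It also fails if it takes over 56 s, if anything falls off the work surface, if the arm or the gripper's body presses on something with over 40 N, if the wrist force passes 120 N, or if a joint passes its speed limit or range.

### The arm

A 6-joint arm with a two-finger parallel gripper is mounted at the origin on a cart in front of the work surface, level with it; the furniture and walls round the work are solid. World frame = base frame: x ahead of the robot, y to its left, z up, the work surface at z = 0. Lengths are in m, angles in rad, forces in N, time in s.
With the tool pointing down it reaches from about 0.35 to 0.875 m from the base axis. Payload 4.2 kg.
Tool frame: the origin (TCP) lies at the very end of the fingers, on their centre line; the grasp point (between the pads) lies 19 mm behind it (grip_depth is the distance from the TCP to the grasp point, in m); x points along the fingers, y is the direction in which the jaws open and shut, and the axes are right-handed (so a half turn about x gives the same grasp; the last joint's range is limited). The gripper opens to 85 mm and grips with 20 to 120 N. Pads are 22 mm wide; open, the fingers measure 114 mm over their backs; the gripper's body (76 mm by 85 mm) begins 54 mm behind the grasp point. The pads swing forward as they close: fully open they stand 13 mm farther back than shut.
Start: joints at [-0.975, 0.385, 0.008, 0, -1.194, -0.259], TCP at [0.207, -0.59, 0.231] pointing down, gripper open.
Joint ranges: [-3.14, 3.14], [-1.21, 2.06], [-1.07, 1.41], [-3.16, 2.05], [-2.99, -0.16], [-3.1, 3.1]. Speed limits (rad/s): [2.79, 2.79, 3.14, 3.14, 3.14, 3.14].

### API

Orientations are given as a unit quaternion [w, x, y, z].
In Python, from station import observe, capture, sign_off, grip_depth gives the robot as it stands.
- The arm moves only by the tool servo_tool, never from a script. Its argument "series" is a list of rows, each an object of numbers: "dx", "dy", "dz": the shift along the tool's x, y, z in cm; "rx", "ry", "rz": the turn, a rotation vector about the tool's x, y, z in degrees; "claw": the closure, from 0 (fully open) to 1 (shut). A call has 1 to 10 rows; each row is the pose to reach, as a shift and turn from the pose commanded when the call began, along the tool's axes at that moment; what a row does not reach only later rows make up. A row lasts 1/10 s, in which the tool goes at most 50 mm and 8.59 degrees, less where a joint would pass 70% of its speed; a pose out of reach is approached as far as the arm can. A call with a gripper value outside its range is refused whole. The fingers move at their own pace and stop on an object; "force" is the grip in N (left out, the last holds). Time passes only in rows, so rows that repeat a pose let the fingers close. It gives the time, the measured TCP pose, the force and the opening at its end, in the units of the state.
- observe(): the state, without advancing time (a new reading comes with each control period).
- capture(name): name is "side" or "top" or "wrist"; returns a dict with "color" (384x512x3 uint8, red, green, blue), "fx", "fy", "cx", "cy" (pixels), "extrinsics" (4x4, takes a point from camera to world coordinates); the wrist camera has in their place "T_tool_cam" (4x4, takes a point from camera to tool coordinates, whose origin is the TCP and whose axes are the tool frame's). Camera axes: x right, y down, z forward; pixel columns grow to the right and rows downward; lengths in m; the calibration is good to about 2 mm. The wrist camera is an equidistant fisheye: a pixel r from the principal point sees the ray r / f radians off the axis. A picture is of the moment at which its call begins: read the wrist's pose just before it. There is no depth.
- sign_off(): hands the job in, once; it reports no verdict.
The state is a dict: "time_s": time; "q": joint angles; "joint_vel": joint speeds; "joint_efforts": joint torques, N m; "eef_pos": TCP position; "orientation": TCP orientation; "ft_force": force on the tool from outside, world axes, zero at the start; "torque": the same for the moment, N m; "width": opening from 0.0 (shut) to 1.0 (fully open).
Only numpy, scipy, OpenCV 4.12 (cv2) and the standard library are available. Lean on these libraries where they do the work, as an engineer would, in place of code of your own. Each camera call takes 0.05 s, during which the arm holds its last target.

## Working session

There is one attempt and no reset: what is moved stays moved. The work goes in short steps, Python scripts to look and compute and a tool call to move; the robot and the scene stay as the last step left them, time stands still between calls to the robot, and variables do not carry over. Pictures are saved under pics/ and viewed, and the job is handed in when it is done.

Besides the shell and the picture viewer there is one more tool, called after ">>>" as name([rows], argument=value, ...), one row to a line, values as JSON. servo_tool: Moves the arm, as the interface text tells. Its arguments: {"type":"object","properties":{"series":{"type":"array","items":{"type":"object","properties":{"dx":{"type":"number"},"dy":{"type":"number"},"dz":{"type":"number"},"rx":{"type":"number"},"ry":{"type":"number"},"rz":{"type":"number"},"claw":{"type":"number"}}}},"force":{"type":"number"}},"required":["series"]}

```bash
ls; mkdir -p pics; python3 - <<'E'
from station import observe,capture,grip_depth
import cv2,json,pickle
s=observe();print(s,grip_depth)
for n in("top","side","wrist"):
    c=capture(n);pickle.dump((c,observe()),open(f'{n}0.pkl','wb'))
    cv2.imwrite(f'pics/{n}0.png',c['color'][:,:,::-1]);print(n,{k:v for k,v in c.items() if k!='color'})
E
```

```text
pics
{'time_s': 0.0, 'q': array([-9.75421993e-01,  3.85565999e-01,  6.62874998e-03, -5.03922804e-04,
       -1.19397366e+00, -2.58570005e-01]), 'joint_vel': array([-0.00046582, -0.00016736,  0.00137438, -0.00033733,  0.0021185 ,
        0.00021897]), 'joint_efforts': array([-1.70329713e-05, -3.92285657e+01,  1.88404298e+01,  4.18599442e+00,
       -4.51949338e-03, -1.79186287e-06]), 'eef_pos': array([ 0.20635876, -0.58933994,  0.23021628]), 'orientation': array([ 0.69695566, -0.11770233,  0.69727341,  0.11920048]), 'ft_force': array([-0.41180111,  0.08088181, -0.32766989]), 'torque': array([-0.00355255, -0.06271594, -0.00587076]), 'width': 1.0014133034349655} 0.0187
top {'fx': 381.17791786949766, 'fy': 381.17791786949766, 'cx': 253.55708110894625, 'cy': 185.29204858671866, 'extrinsics': array([[-0.01248944, -0.98934405,  0.14505985,  0.38684637],
       [-0.99981062,  0.01019068, -0.01657928,  0.08358761],
       [ 0.01492436, -0.14523944, -0.98928397,  1.01878884],
       [ 0.        ,  0.        ,  0.        ,  1.        ]])}
side {'fx': 449.3181640447546, 'fy': 449.3181640447546, 'cx': 256.0901450666187, 'cy': 193.1551631664612, 'extrinsics': array([[-0.97648044, -0.05780023,  0.20771396,  0.29081267],
       [-0.21517393,  0.32221462, -0.92188823,  1.11737936],
       [-0.01364312, -0.94490045, -0.32707338,  0.44927105],
       [ 0.        ,  0.        ,  0.        ,  1.        ]])}
wrist {'fx': 297.3186396354542, 'fy': 297.3186396354542, 'cx': 253.78149571852, 'cy': 196.07484992561297, 'T_tool_cam': array([[ 6.70412115e-04, -3.02212506e-01,  9.53240343e-01,
        -1.41530323e-01],
       [ 9.99999650e-01, -2.74603461e-04, -7.90357317e-04,
        -9.31920184e-05],
       [ 5.00618963e-04,  9.53240539e-01,  3.02212216e-01,
        -7.57946365e-02],
       [ 0.00000000e+00,  0.00000000e+00,  0.00000000e+00,
         1.00000000e+00]])}
```

View pics/top0.png

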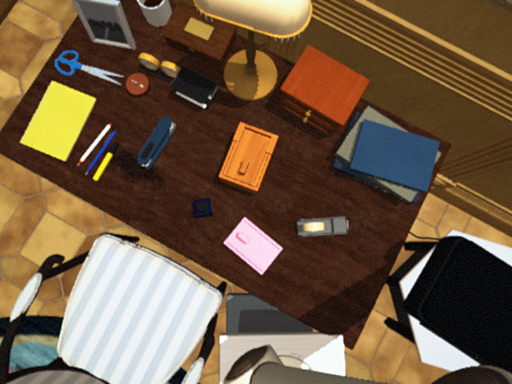

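View pics/side0.png

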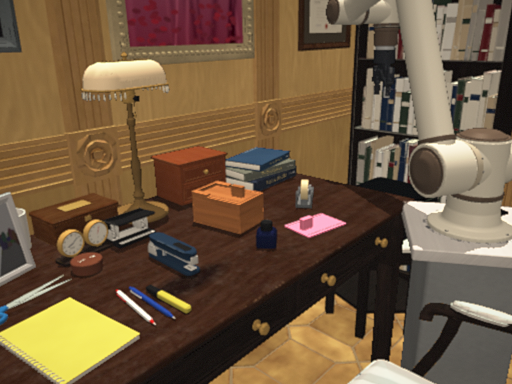

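View pics/wrist0.png

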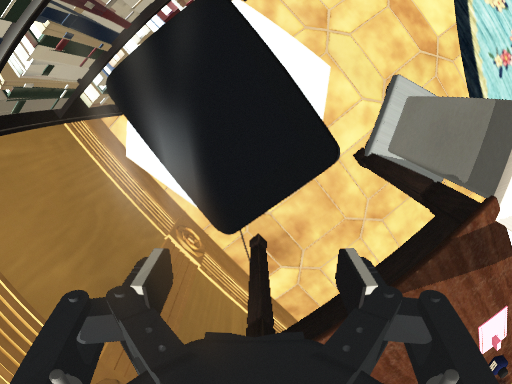

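```bash
python3 - <<'E'
import cv2
a=cv2.imread('pics/top0.png');cv2.imwrite('pics/top0b.png',cv2.resize(a[60:340,40:340],None,fx=2.6,fy=2.1,interpolation=cv2.INTER_CUBIC))
E
```

```text
(no output)
```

View pics/top0b.png

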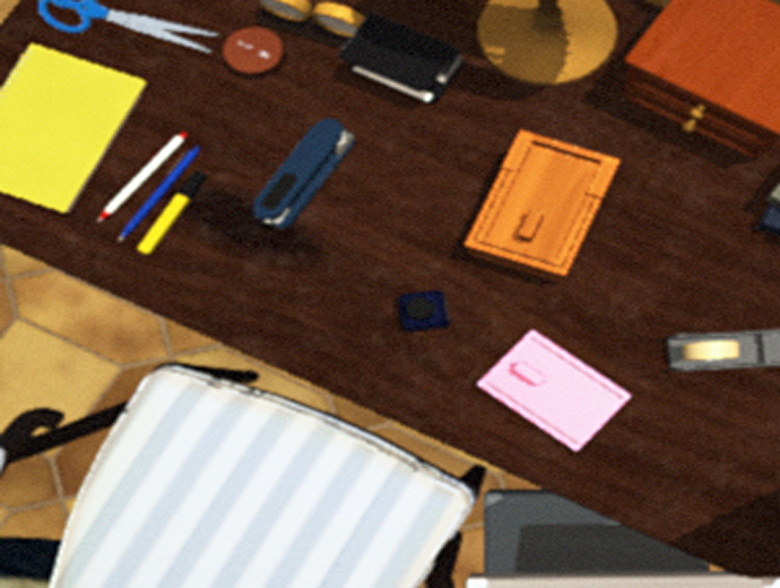

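The wooden box with its wooden cover is at top px (250,157). Look-alikes are the pink cover at (253,245), the drawer chest at (323,85) and a small wooden box at (197,33). I choose the orange wooden cover, with its grip at (243,168). Next I measure it.

```bash
cat > h.py <<'E'
import numpy as np,cv2,pickle
from scipy.spatial.transform import Rotation as R
from scipy.optimize import least_squares
def proj(c,P):
    T=np.linalg.inv(c['extrinsics']);p=np.atleast_2d(P)@T[:3,:3].T+T[:3,3]
    return np.c_[c['fx']*p[:,0]/p[:,2]+c['cx'],c['fy']*p[:,1]/p[:,2]+c['cy']]
def back(c,uv,z):
    d=np.array([(uv[0]-c['cx'])/c['fx'],(uv[1]-c['cy'])/c['fy'],1]);E=c['extrinsics']
    d=E[:3,:3]@d;o=E[:3,3];return o+d*(z-o[2])/d[2]
def box2w(p,P):
    P=np.atleast_2d(P)*1e-3;c,s=np.cos(p[2]),np.sin(p[2])
    return np.c_[p[0]+c*P[:,0]-s*P[:,1],p[1]+s*P[:,0]+c*P[:,1],P[:,2]]
def wproj(c,pos,quat,P):  # fisheye
    Rt=R.from_quat(np.r_[quat[1:],quat[0]]).as_matrix()
    p=(np.atleast_2d(P)-pos)@Rt
    T=np.linalg.inv(c['T_tool_cam']);p=p@T[:3,:3].T+T[:3,3]
    r=np.hypot(p[:,0],p[:,1]);th=np.arctan2(r,p[:,2])
    return np.c_[c['fx']*th*p[:,0]/r+c['cx'],c['fy']*th*p[:,1]/r+c['cy']]
def wback(c,pos,quat,uv,z):
    a=(uv[0]-c['cx'])/c['fx'];b=(uv[1]-c['cy'])/c['fy'];th=np.hypot(a,b)
    d=np.array([np.sin(th)*a/th,np.sin(th)*b/th,np.cos(th)])
    Rt=R.from_quat(np.r_[quat[1:],quat[0]]).as_matrix();T=c['T_tool_cam']
    d=Rt@T[:3,:3]@d;o=pos+Rt@T[:3,3];return o+d*(z-o[2])/d[2]
E
python3 - <<'E'
from h import *
c,_=pickle.load(open('top0.pkl','rb'))
cr=lambda u,v:(40+u/2.6,60+v/2.1)
for n,uv,z in[('BL',cr(520,130),.084),('BR',cr(620,158),.084),('FR',cr(568,273),.077),('FL',cr(465,245),.077),('grip top',cr(527,227),.1),('ink',cr(420,308),.058),('stap a',cr(330,122),.05),('stap b',cr(268,222),.045),('tapeL',cr(668,352),.06),('tapeR',(348,226),.05),('pk1',cr(532,330),.005),('pk2',cr(630,397),.005),('pk3',cr(577,450),.005),('pk4',cr(478,384),.005),('deskedge',cr(0,245),0),('deskedge2',cr(480,475),0),('chest',(300,135),0),('de3',(350,345),0)]:
    print(n,np.round(uv,1),np.round(back(c,uv,z),4))
E
```

```text
BL [240.  121.9] [0.687  0.1003 0.084 ]
BR [278.5 135.2] [0.6513 0.0033 0.084 ]
FR [258.5 190. ] [0.513  0.0557 0.077 ]
FL [218.8 176.7] [0.5477 0.1544 0.077 ]
grip top [242.7 168.1] [0.5645 0.0943 0.1   ]
ink [201.5 206.7] [0.4746 0.1994 0.058 ]
stap a [166.9 118.1] [0.7097 0.2928 0.05  ]
stap b [143.1 165.7] [0.5838 0.3529 0.045 ]
tapeL [296.9 227.6] [ 0.4191 -0.0398  0.06  ]
tapeR [348 226] [ 0.422  -0.1711  0.05  ]
pk1 [244.6 217.1] [0.4503 0.0914 0.005 ]
pk2 [282.3 249. ] [ 0.3655 -0.0068  0.005 ]
pk3 [261.9 274.3] [0.3014 0.0478 0.005 ]
pk4 [223.8 242.9] [0.3835 0.1466 0.005 ]
deskedge [ 40.  176.7] [0.5656 0.6403 0.    ]
deskedge2 [224.6 286.2] [0.2721 0.145  0.    ]
chest [300 135] [ 0.6752 -0.0634  0.    ]
de3 [350 345] [ 0.1214 -0.1747  0.    ]
```

```bash
python3 - <<'E'
import cv2
a=cv2.imread('pics/top0.png');cv2.imwrite('pics/top0c.png',cv2.resize(a[110:200,205:295],None,fx=6.5,fy=6.5,interpolation=cv2.INTER_CUBIC))
a=cv2.imread('pics/side0.png');cv2.imwrite('pics/side0c.png',cv2.resize(a[170:260,180:330],None,fx=5.3,fy=5.3,interpolation=cv2.INTER_CUBIC))
E
```

```text
(no output)
```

View pics/top0c.png

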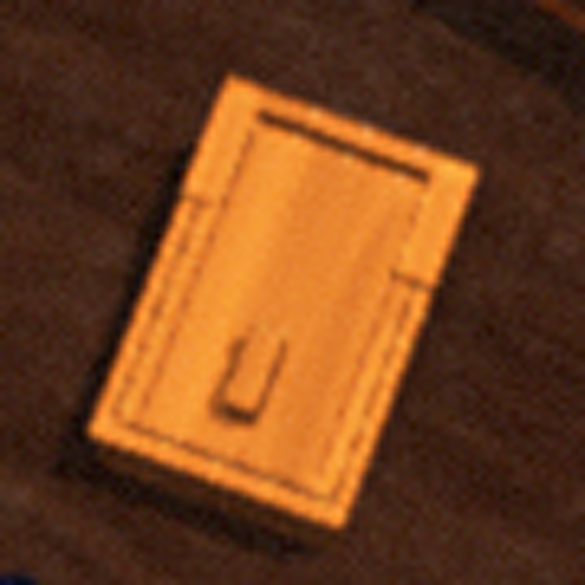

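View pics/side0c.png

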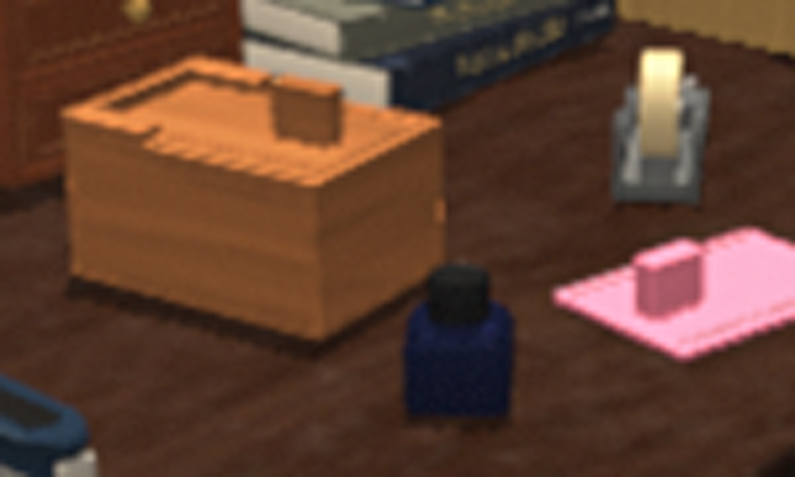

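```bash
cat > fit.py <<'E'
from h import *
c,_=pickle.load(open('top0.pkl','rb'));s,_=pickle.load(open('side0.pkl','rb'))
tp=np.array([[232,73],[480,165],[345,528],[90,432],[187,202],[435,290]])/6.5+[205,110]-.42
TP=[[75,52,84],[75,-52,84],[-75,-52,77],[-75,52,77],[25,52,84],[25,-52,84]]
sp=np.array([[318,185],[315,340],[65,112],[72,283],[440,122]])/5.3+[180,170]-.4
SP=[[-75,52,77],[-75,52,0],[75,52,84],[75,52,0],[-75,-52,77]]
f=lambda p:np.r_[(proj(c,box2w(p,TP))-tp).ravel(),(proj(s,box2w(p,SP))-sp).ravel()]
for g in (f,lambda p:f(p)[:12],lambda p:f(p)[12:]):
    r=least_squares(g,[.6,.08,-.36]);print(np.round(r.x,4),np.degrees(r.x[2]),np.round(r.fun,1))
r=least_squares(f,[.6,.08,-.36]);np.save('box.npy',r.x)
for n,P in [('grip',[-32-1,0,90]),('griptop',[-33,0,103]),('wheel',[-10,0,66])]:print(n,box2w(r.x,P))
E
python3 fit.py
```

```text
[ 0.5996  0.0792 -0.3748] -21.471765091751916 [-0.2  0.5  0.   0.6 -0.2  0.1  0.2  0.1 -0.4 -1.5  0.1 -0.6 -0.4 -0.
  1.   0.5 -0.6  0.2  0.1 -1.5  0.6 -0.3]
[ 0.5993  0.079  -0.3729] -21.36334060903535 [-0.2  0.7  0.1  0.7 -0.   0.2  0.3  0.3 -0.3 -1.3  0.2 -0.5]
[ 0.5997  0.0802 -0.3749] -21.481842234693353 [-0.5  0.1  0.9  0.7 -0.8  0.3 -0.1 -1.3  0.5 -0.2]
grip [[0.56891894 0.09125406 0.09      ]]
griptop [[0.56891894 0.09125406 0.103     ]]
wheel [[0.59032269 0.08283508 0.066     ]]
```

```bash
cat >> h.py <<'E'
def quat2R(q): return R.from_quat(np.r_[q[1:],q[0]])
def boxR(yaw,tilt=0,flip=False):
    # tool x down, tool y along box y (flip: -y); tilt>0 raises box -x end of anything held
    by=np.array([-np.sin(yaw),np.cos(yaw),0]);x=np.array([0,0,-1.]);y=-by if flip else by
    M=np.c_[x,y,np.cross(x,y)]
    return R.from_rotvec(by*tilt)*R.from_matrix(M)
def delta(s,pos,Rt):
    R0=quat2R(s['orientation']);d=R0.inv().apply(np.array(pos)-s['eef_pos'])*100
    rv=np.degrees((R0.inv()*Rt).as_rotvec())
    return np.round(d,2),np.round(rv,2)
E
python3 - <<'E'
from h import *
from station import observe
s=observe();b=np.load('box.npy');print(quat2R(s['orientation']).as_matrix().round(3))
g=box2w(b,[-32,0,90])[0]
for fl in(0,1):
  print(delta(s,[g[0],g[1],.20],boxR(b[2],0,fl)))
E
```

```text
[[-0.001 -0.33   0.944]
 [ 0.002  0.944  0.33 ]
 [-1.     0.002 -0.   ]]
(array([ 3.13, 52.21, 56.78]), array([ 4.076e+01, -4.000e-02, -9.000e-02]))
(array([ 3.13, 52.21, 56.78]), array([-1.3924e+02,  1.1000e-01, -5.0000e-02]))
```

>>> servo_tool([
  {"dy": 26, "dz": 28, "rx": 20, "claw": 0.4},
  {"dy": 26, "dz": 28, "rx": 20, "claw": 0.4},
  {"dy": 26, "dz": 28, "rx": 20, "claw": 0.4},
  {"dy": 26, "dz": 28, "rx": 20, "claw": 0.4},
  {"dy": 26, "dz": 28, "rx": 20, "claw": 0.4},
  {"dy": 26, "dz": 28, "rx": 20, "claw": 0.4},
  {"dy": 26, "dz": 28, "rx": 20, "claw": 0.4},
  {"dy": 26, "dz": 28, "rx": 20, "claw": 0.4},
  {"dx": 2, "dy": 52.2, "dz": 56.8, "rx": 40.8, "claw": 0.4},
  {"dx": 2, "dy": 52.2, "dz": 56.8, "rx": 40.8, "claw": 0.4},
], force=60)

```text
$.series[0]: bad value
```

```bash
cat > d.py <<'E'
import sys
from h import *
from station import observe
def go(bx,by,z,tilt=0,yaw=0):
    s=observe();b=np.load('box.npy');g=box2w(b,[bx,by,z])[0]
    print(s['time_s'],s['eef_pos'].round(4),'q',s['q'].round(2),'F',s['ft_force'].round(1),'w',round(s['width'],3))
    # tool pos in box frame
    d=s['eef_pos'][:2]-b[:2];c,n=np.cos(b[2]),np.sin(b[2]);print('box mm',(1e3*np.array([c*d[0]+n*d[1],-n*d[0]+c*d[1],s['eef_pos'][2]])).round(1))
    print(*delta(s,g,boxR(b[2]+yaw,tilt)))
if __name__=='__main__': go(*map(float,sys.argv[1:]))
E
python3 d.py -32 0 200
```

```text
0.15 [ 0.2064 -0.5895  0.2305] q [-0.98  0.39  0.01 -0.   -1.19 -0.26] F [ 0.4 -0.   0.2] w 1.001
box mm [-121.2 -766.2  230.5]
[ 3.13 52.21 56.78] [ 4.076e+01 -4.000e-02 -9.000e-02]
```

>>> servo_tool([
  {"dx": 0, "dy": 3.3, "dz": 3.6, "rx": 2.5, "ry": 0, "rz": 0, "claw": 0.4},
  {"dx": 0, "dy": 6.6, "dz": 7.2, "rx": 5, "ry": 0, "rz": 0, "claw": 0.4},
  {"dx": 0, "dy": 10, "dz": 11, "rx": 8, "ry": 0, "rz": 0, "claw": 0.4},
], force=60)

```text
time_s: 0.45
eef_pos: [0.277, -0.4586, 0.2306]
orientation: [0.704, -0.068, 0.704, 0.069]
ft_force: [0.6, -0.3, -0.3]
width: 0.601
```

>>> servo_tool([
  {"dx": 0, "dy": 20, "dz": 20, "rx": 15, "ry": 0, "rz": 0},
  {"dx": 0, "dy": 20, "dz": 20, "rx": 15, "ry": 0, "rz": 0},
  {"dx": 0, "dy": 20, "dz": 20, "rx": 15, "ry": 0, "rz": 0},
  {"dx": 0, "dy": 20, "dz": 20, "rx": 15, "ry": 0, "rz": 0},
  {"dx": 0, "dy": 20, "dz": 20, "rx": 15, "ry": 0, "rz": 0},
  {"dx": 0, "dy": 20, "dz": 20, "rx": 15, "ry": 0, "rz": 0},
])

```text
$.series[0]: bad value
```

```bash
python3 d.py -32 0 200
```

```text
0.45 [ 0.277  -0.4586  0.2306] q [-0.72  0.23 -0.21 -0.   -1.13 -0.65] F [ 0.6 -0.3 -0.3] w 0.601
box mm [-103.4 -618.6  230.6]
[ 3.09 48.29 39.31] [32.56 -0.04 -0.04]
```

>>> servo_tool([
  {"dy": 3.7, "dz": 3, "rx": 2.5},
  {"dy": 7.4, "dz": 6, "rx": 5},
  {"dy": 11.1, "dz": 9, "rx": 7.5},
  {"dy": 14.8, "dz": 12, "rx": 10},
  {"dy": 18.5, "dz": 15, "rx": 12.5},
  {"dy": 22.2, "dz": 18, "rx": 15},
  {"dy": 25.9, "dz": 21, "rx": 17.5},
  {"dy": 29.6, "dz": 24, "rx": 20},
  {"dy": 33.3, "dz": 27, "rx": 22.5},
  {"dy": 37, "dz": 30, "rx": 25},
])

```text
$.series[0]: bad value
```

```bash
python3 d.py -32 0 200
```

```text
0.45 [ 0.277  -0.4586  0.2306] q [-0.72  0.23 -0.21 -0.   -1.13 -0.65] F [ 0.6 -0.3 -0.3] w 0.601
box mm [-103.4 -618.6  230.6]
[ 3.09 48.29 39.31] [32.56 -0.04 -0.04]
```

>>> servo_tool([
  {"dx": 0, "dy": 24, "dz": 19.5, "rx": 16, "ry": 0, "rz": 0, "claw": 0.4},
  {"dx": 0, "dy": 24, "dz": 19.5, "rx": 16, "ry": 0, "rz": 0, "claw": 0.4},
  {"dx": 0, "dy": 24, "dz": 19.5, "rx": 16, "ry": 0, "rz": 0, "claw": 0.4},
  {"dx": 0, "dy": 24, "dz": 19.5, "rx": 16, "ry": 0, "rz": 0, "claw": 0.4},
  {"dx": 0, "dy": 24, "dz": 19.5, "rx": 16, "ry": 0, "rz": 0, "claw": 0.4},
  {"dx": 0, "dy": 24, "dz": 19.5, "rx": 16, "ry": 0, "rz": 0, "claw": 0.4},
  {"dx": 0, "dy": 48.3, "dz": 39.3, "rx": 32.6, "ry": 0, "rz": 0, "claw": 0.4},
  {"dx": 0, "dy": 48.3, "dz": 39.3, "rx": 32.6, "ry": 0, "rz": 0, "claw": 0.4},
  {"dx": 0, "dy": 48.3, "dz": 39.3, "rx": 32.6, "ry": 0, "rz": 0, "claw": 0.4},
  {"dx": 0, "dy": 48.3, "dz": 39.3, "rx": 32.6, "ry": 0, "rz": 0, "claw": 0.4},
])

```text
time_s: 1.45
eef_pos: [0.4996, -0.0375, 0.2314]
orientation: [0.695, 0.131, 0.695, -0.131]
ft_force: [0.5, -0.4, 0.3]
width: 0.597
```

```bash
python3 d.py -32 0 200
```

```text
1.45 [ 0.4996 -0.0375  0.2314] q [ 0.25  0.17 -0.29 -0.   -1.11 -2.19] F [ 0.5 -0.4  0.3] w 0.597
box mm [ -50.4 -145.2  231.4]
[ 3.14 14.52  1.88] [ 0.15  0.   -0.  ]
```

>>> servo_tool([
  {"dx": 0, "dy": 14.5, "dz": 1.9, "rx": 0, "ry": 0, "rz": 0, "claw": 0.5},
  {"dx": 0, "dy": 14.5, "dz": 1.9, "rx": 0, "ry": 0, "rz": 0, "claw": 0.5},
  {"dx": 0, "dy": 14.5, "dz": 1.9, "rx": 0, "ry": 0, "rz": 0, "claw": 0.5},
  {"dx": 5, "dy": 14.5, "dz": 1.9, "rx": 0, "ry": 0, "rz": 0, "claw": 0.5},
  {"dx": 8, "dy": 14.5, "dz": 1.9, "rx": 0, "ry": 0, "rz": 0, "claw": 0.5},
  {"dx": 8, "dy": 14.5, "dz": 1.9, "rx": 0, "ry": 0, "rz": 0, "claw": 0.5},
])

```text
time_s: 2.05
eef_pos: [0.5662, 0.0881, 0.1461]
orientation: [0.691, 0.129, 0.699, -0.133]
ft_force: [0.6, -0.0, -0.0]
width: 0.5
```

```bash
python3 d.py -32 0 79; cat > w.py <<'E'
import sys
from h import *
from station import observe,capture
n=sys.argv[1]
s=observe();c=capture('wrist');pickle.dump((c,s),open(n+'.pkl','wb'))
b=np.load('box.npy');im=c['color'][:,:,::-1].copy();im=cv2.resize(im,None,fx=1.5,fy=1.5,interpolation=cv2.INTER_CUBIC)
cv2.imwrite('pics/'+n+'_raw.png',im)
pts=[[-32,y,103] for y in(-7,7)]+[[-15,-7,103],[-15,7,103],[-49,-7,103],[-49,7,103],[-75,52,77],[-75,-52,77],[75,52,84],[75,-52,84],[25,52,84],[25,-52,84]]
for p in wproj(c,s['eef_pos'],s['orientation'],box2w(b,pts)): cv2.circle(im,tuple((p*1.5+.25).round().astype(int).tolist()),3,(0,255,0),1)
cv2.imwrite('pics/'+n+'.png',im)
E
python3 w.py w1
```

```text
2.05 [0.5662 0.0881 0.1461] q [ 0.44  0.38 -0.23 -0.   -0.97 -2.38] F [ 0.6 -0.  -0. ] w 0.5
box mm [-34.3  -3.9 146.1]
[6.71 0.44 0.3 ] [ 0.16 -0.51  0.42]
```

View pics/w1.png

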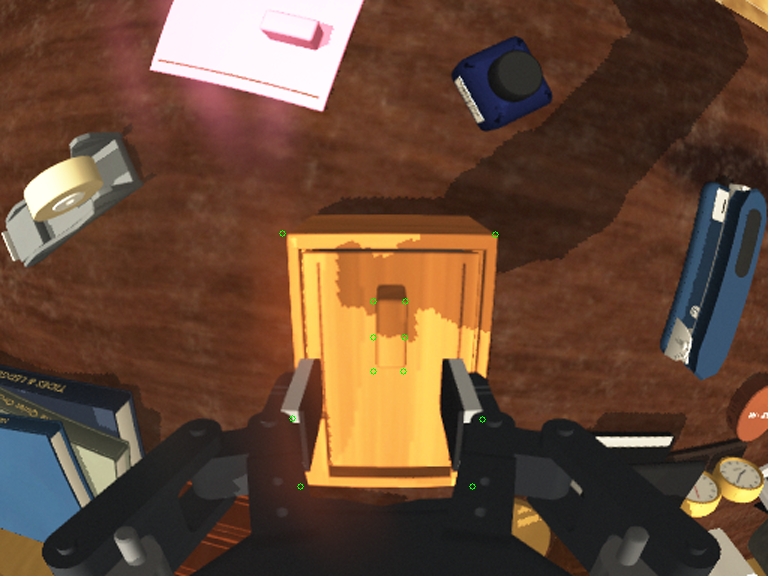

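>>> servo_tool([
  {"dx": 0, "dy": 0, "dz": 0, "rx": 0, "ry": 0, "rz": 0, "claw": 0.5},
  {"dx": 0, "dy": 0, "dz": 0, "rx": 0, "ry": 0, "rz": 0, "claw": 0.5},
  {"dx": 0, "dy": 0, "dz": 0, "rx": 0, "ry": 0, "rz": 0, "claw": 0.5},
])

```text
time_s: 2.4
eef_pos: [0.5705, 0.0888, 0.1534]
orientation: [0.696, 0.132, 0.694, -0.13]
ft_force: [-0.8, -0.5, -0.0]
width: 0.501
```

```bash
python3 d.py -32 0 79;python3 w.py w2; python3 - <<'E'
import cv2
a=cv2.imread('pics/w2.png');cv2.imwrite('pics/w2c.png',cv2.resize(a[200:500,260:520],None,fx=2,fy=2))
E
```

```text
2.4 [0.5705 0.0888 0.1534] q [ 0.43  0.37 -0.22  0.   -0.97 -2.38] F [-0.8 -0.5 -0. ] w 0.501
box mm [-30.6  -1.7 153.4]
[ 7.44  0.15 -0.16] [ 0.15  0.16 -0.15]
```

View pics/w2c.png

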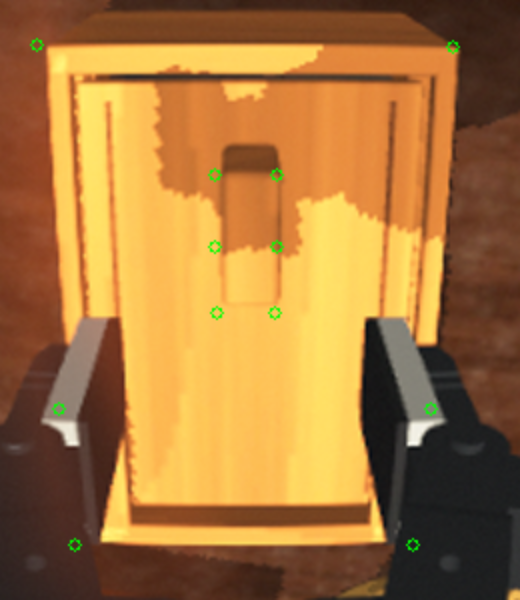

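>>> servo_tool([
  {"dx": 3, "dy": 0.2, "dz": -0.2, "rx": 0.2, "ry": 0.2, "rz": -0.1, "claw": 0.5},
  {"dx": 5, "dy": 0.2, "dz": -0.2, "rx": 0.2, "ry": 0.2, "rz": -0.1, "claw": 0.5},
  {"dx": 6.5, "dy": 0.2, "dz": -0.2, "rx": 0.2, "ry": 0.2, "rz": -0.1, "claw": 0.6},
  {"dx": 7.2, "dy": 0.2, "dz": -0.2, "rx": 0.2, "ry": 0.2, "rz": -0.1, "claw": 0.6},
  {"dx": 7.2, "dy": 0.2, "dz": -0.2, "rx": 0.2, "ry": 0.2, "rz": -0.1, "claw": 0.6},
  {"dx": 7.2, "dy": 0.2, "dz": -0.2, "rx": 0.2, "ry": 0.2, "rz": -0.1, "claw": 0.6},
])

```text
time_s: 3.05
eef_pos: [0.5692, 0.0915, 0.0803]
orientation: [0.694, 0.132, 0.695, -0.132]
ft_force: [-0.4, -0.7, 0.8]
width: 0.4
```

```bash
python3 d.py -33 0.6 79.5;python3 w.py w3
```

```text
3.05 [0.5692 0.0915 0.0803] q [ 0.44  0.46 -0.3  -0.   -0.82 -2.38] F [-0.4 -0.7  0.8] w 0.4
box mm [-32.9   0.3  80.3]
[ 0.08  0.03 -0.01] [-0.02 -0.12  0.04]
```

View pics/w3.png

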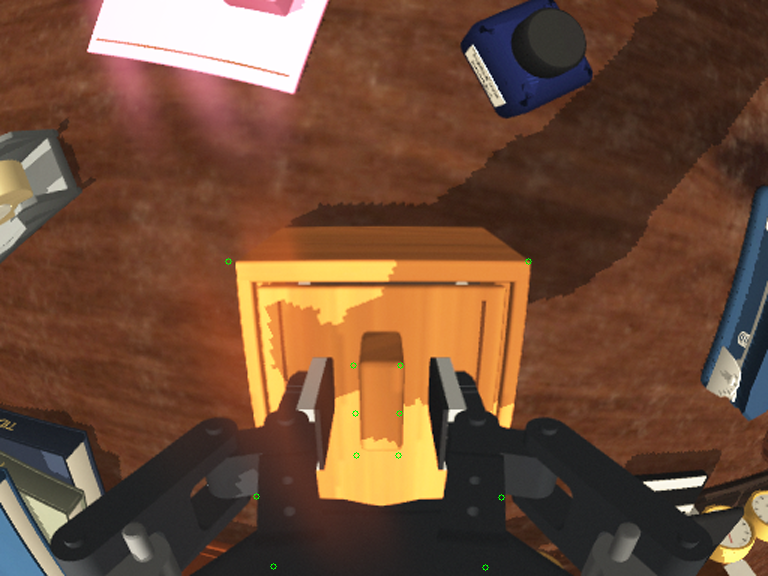

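>>> servo_tool([
  {"dx": 0.05, "dy": 0, "dz": 0, "rx": 0, "ry": 0, "rz": 0, "claw": 1},
  {"dx": 0.05, "dy": 0, "dz": 0, "rx": 0, "ry": 0, "rz": 0, "claw": 1},
  {"dx": 0.05, "dy": 0, "dz": 0, "rx": 0, "ry": 0, "rz": 0, "claw": 1},
  {"dx": 0.05, "dy": 0, "dz": 0, "rx": 0, "ry": 0, "rz": 0, "claw": 1},
  {"dx": 0.05, "dy": 0, "dz": 0, "rx": 0, "ry": 0, "rz": 0, "claw": 1},
  {"dx": 0.05, "dy": 0, "dz": 0, "rx": 0, "ry": 0, "rz": 0, "claw": 1},
], force=60)

```text
time_s: 3.7
eef_pos: [0.5691, 0.0916, 0.0799]
orientation: [0.694, 0.132, 0.695, -0.132]
ft_force: [-1.6, 0.3, 5.3]
width: 0.151
```

```bash
python3 d.py -33 0.6 86 0.062
```

```text
3.7 [0.5691 0.0916 0.0799] q [ 0.44  0.46 -0.3  -0.   -0.81 -2.38] F [-1.6  0.3  5.3] w 0.151
box mm [-33.    0.4  79.9]
[-0.61  0.02 -0.  ] [-0.01  3.43  0.04]
```

>>> servo_tool([
  {"dx": -0.15, "dy": 0, "dz": 0, "rx": 0, "ry": 0.9, "rz": 0, "claw": 1},
  {"dx": -0.3, "dy": 0, "dz": 0, "rx": 0, "ry": 1.8, "rz": 0, "claw": 1},
  {"dx": -0.45, "dy": 0, "dz": 0, "rx": 0, "ry": 2.6, "rz": 0, "claw": 1},
  {"dx": -0.6, "dy": 0, "dz": 0, "rx": 0, "ry": 3.5, "rz": 0, "claw": 1},
  {"dx": -0.6, "dy": 0, "dz": 0, "rx": 0, "ry": 3.5, "rz": 0, "claw": 1},
  {"dx": -0.6, "dy": 0, "dz": 0, "rx": 0, "ry": 3.5, "rz": 0, "claw": 1},
])

```text
time_s: 4.3
eef_pos: [0.5693, 0.0914, 0.085]
orientation: [0.672, 0.136, 0.716, -0.128]
ft_force: [1.4, -0.8, 2.0]
width: 0.152
```

```bash
python3 d.py -75 0.4 86 0.062; python3 w.py w4; python3 - <<'E'
from station import capture
import cv2
a=capture('side')['color'][:,:,::-1];cv2.imwrite('pics/s4.png',cv2.resize(a[150:270,170:350],None,fx=4.2,fy=4.2,interpolation=cv2.INTER_CUBIC))
E
```

```text
4.3 [0.5693 0.0914 0.085 ] q [ 0.42  0.47 -0.24 -0.06 -0.91 -2.33] F [ 1.4 -0.8  2. ] w 0.152
box mm [-32.7   0.3  85. ]
[ 0.16  0.01 -4.23] [-0.04 -0.07  0.05]
```

View pics/s4.png

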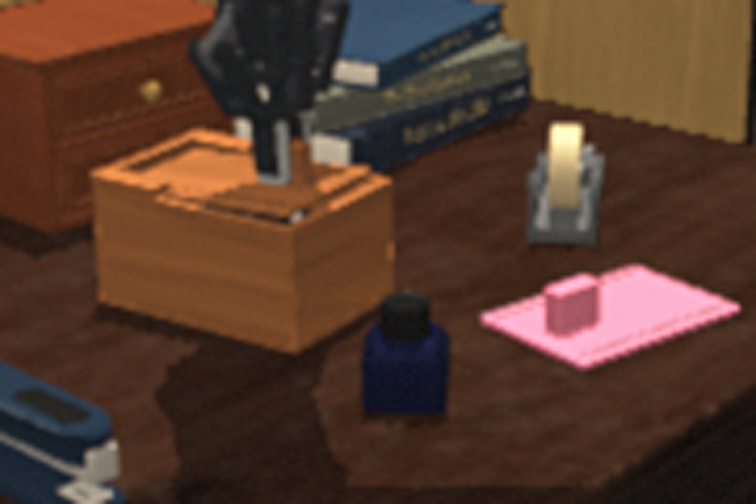

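View pics/w4_raw.png

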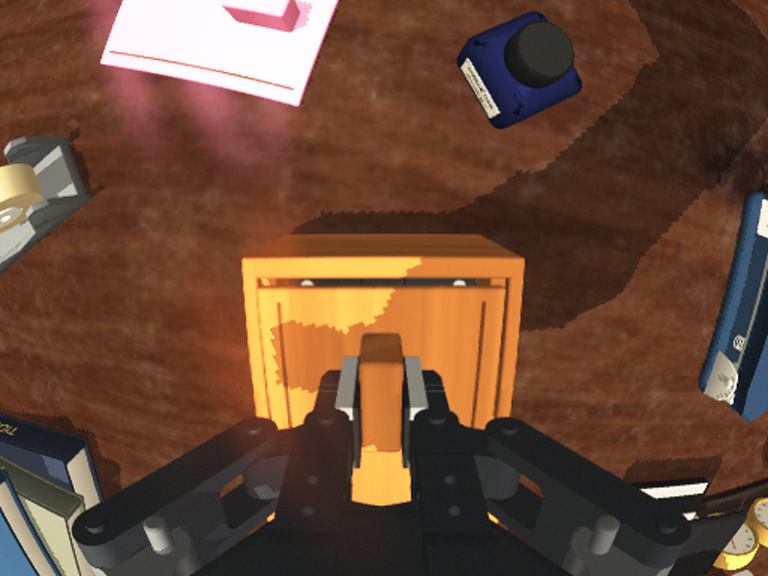

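>>> servo_tool([
  {"dx": -0.03, "dy": 0, "dz": -0.2, "rx": 0, "ry": 0, "rz": 0, "claw": 1},
  {"dx": 0, "dy": 0, "dz": -0.6, "rx": 0, "ry": 0, "rz": 0, "claw": 1},
  {"dx": 0.02, "dy": 0, "dz": -1.0, "rx": 0, "ry": 0, "rz": 0, "claw": 1},
  {"dx": 0.05, "dy": 0, "dz": -1.5, "rx": 0, "ry": 0, "rz": 0, "claw": 1},
  {"dx": 0.05, "dy": 0, "dz": -1.5, "rx": 0, "ry": 0, "rz": 0, "claw": 1},
])

```text
time_s: 4.9
eef_pos: [0.5532, 0.0971, 0.0852]
orientation: [0.671, 0.135, 0.717, -0.128]
ft_force: [-0.1, 1.2, 3.9]
width: 0.153
```

```bash
python3 d.py -77 0.4 86.5 0.062; python3 w.py w5
```

```text
4.9 [0.5532 0.0971 0.0852] q [ 0.44  0.45 -0.27 -0.06 -0.9  -2.34] F [-0.1  1.2  3.9] w 0.153
box mm [-49.8  -0.3  85.2]
[ 0.05  0.07 -2.72] [-0.02 -0.24  0.14]
```

View pics/w5_raw.png

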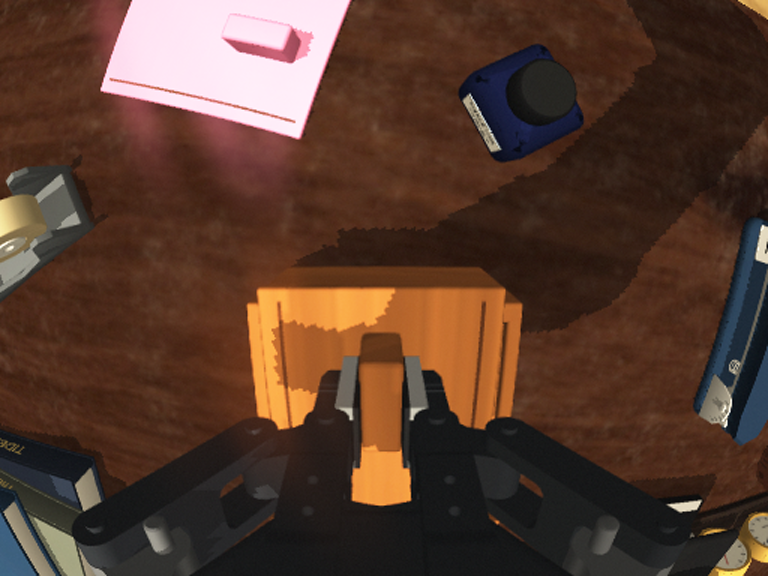

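The cover now passes over the lip: its front edge at image row 288 lies over the box front. I keep sliding.

>>> servo_tool([
  {"dx": 0.02, "dy": 0, "dz": -0.5, "rx": 0, "ry": 0, "rz": 0, "claw": 1},
  {"dx": 0.05, "dy": 0, "dz": -1.0, "rx": 0, "ry": 0, "rz": 0, "claw": 1},
  {"dx": 0.08, "dy": 0, "dz": -1.5, "rx": 0, "ry": 0, "rz": 0, "claw": 1},
  {"dx": 0.1, "dy": 0, "dz": -2.0, "rx": 0, "ry": 0, "rz": 0, "claw": 1},
  {"dx": 0.12, "dy": 0, "dz": -2.5, "rx": 0, "ry": 0, "rz": 0, "claw": 1},
  {"dx": 0.12, "dy": 0, "dz": -3.0, "rx": 0, "ry": 0, "rz": 0, "claw": 1},
  {"dx": 0.12, "dy": 0, "dz": -3.0, "rx": 0, "ry": 0, "rz": 0, "claw": 1},
  {"dx": 0.12, "dy": 0, "dz": -3.0, "rx": 0, "ry": 0, "rz": 0, "claw": 1},
])

```text
time_s: 5.75
eef_pos: [0.5258, 0.1078, 0.0858]
orientation: [0.671, 0.135, 0.717, -0.128]
ft_force: [-0.2, 0.4, 0.6]
width: 0.154
```

```bash
python3 d.py -78 0.4 150; python3 w.py w6;python3 - <<'E'
from station import capture
import cv2
a=capture('side')['color'][:,:,::-1];cv2.imwrite('pics/s6.png',cv2.resize(a[150:270,170:350],None,fx=4.2,fy=4.2,interpolation=cv2.INTER_CUBIC))
E
```

```text
5.75 [0.5258 0.1078 0.0858] q [ 0.48  0.42 -0.33 -0.06 -0.87 -2.38] F [-0.2  0.4  0.6] w 0.154
box mm [-79.2  -0.4  85.8]
[-6.42  0.06 -0.3 ] [-0.03 -3.78  0.15]
```

View pics/s6.png

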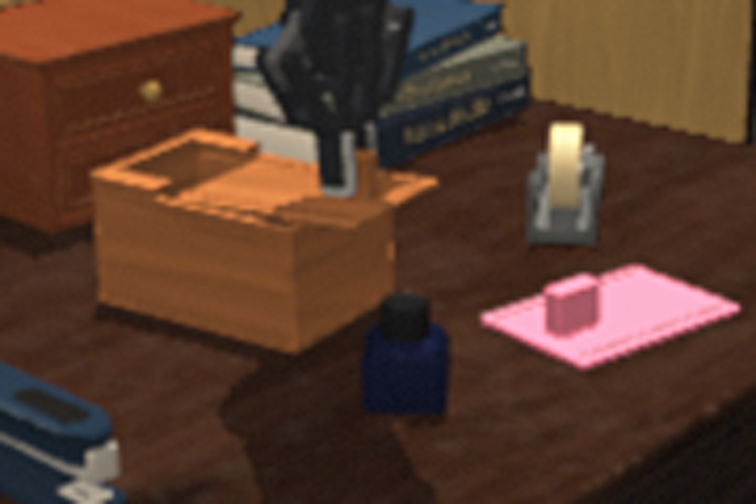

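>>> servo_tool([
  {"dx": -1, "dy": 0, "dz": -0.1, "rx": 0, "ry": 0, "rz": 0, "claw": 1},
  {"dx": -2.5, "dy": 0, "dz": -0.2, "rx": 0, "ry": 0, "rz": 0, "claw": 1},
  {"dx": -4.5, "dy": 0, "dz": -0.3, "rx": 0, "ry": -2, "rz": 0.1, "claw": 1},
  {"dx": -6.5, "dy": 0, "dz": -0.4, "rx": 0, "ry": -3.7, "rz": 0.1, "claw": 1},
  {"dx": -6.5, "dy": 0, "dz": -0.4, "rx": 0, "ry": -3.7, "rz": 0.1, "claw": 1},
  {"dx": -6.5, "dy": 0, "dz": -0.4, "rx": 0, "ry": -3.7, "rz": 0.1, "claw": 1},
])

```text
time_s: 6.45
eef_pos: [0.5266, 0.1079, 0.1514]
orientation: [0.695, 0.132, 0.695, -0.132]
ft_force: [0.2, 0.7, -1.2]
width: 0.151
```

```bash
python3 d.py -52 137 150; python3 w.py w7;python3 - <<'E'
from station import capture
import cv2,pickle
c=capture('side');pickle.dump(c,open('side7.pkl','wb'));a=c['color'][:,:,::-1];cv2.imwrite('pics/s7.png',cv2.resize(a[110:270,140:350],None,fx=3.6,fy=3.6,interpolation=cv2.INTER_CUBIC))
from h import *
from station import observe
t,_=pickle.load(open('top0.pkl','rb'))
b=np.load('box.npy')
def inb(w): 
    d=w[:2]-b[:2];cc,n=np.cos(b[2]),np.sin(b[2]);return (1e3*np.array([cc*d[0]+n*d[1],-n*d[0]+cc*d[1]])).round()
for nm,uv,z in [('ink',(201.5,206.7),.058),('stA',(166.9,118.1),.05),('stB',(143.1,165.7),.045),('stC',(150,120),.05),('punch',(205,108),0),('punch2',(172,95),0)]:print(nm,inb(back(t,uv,z)))
w,s=pickle.load(open('w2.pkl','rb'))
E
```

```text
6.45 [0.5266 0.1079 0.1514] q [ 0.5   0.31 -0.32 -0.   -0.94 -2.45] F [ 0.2  0.7 -1.2] w 0.151
box mm [-78.5   0.  151.4]
[ 0.15 13.7   2.64] [-0.05 -0.02 -0.04]
ink [-160.   66.]
stA [ 24. 239.]
stB [-115.  249.]
stC [  4. 278.]
punch [101. 168.]
punch2 [103. 268.]
```

View pics/s7.png

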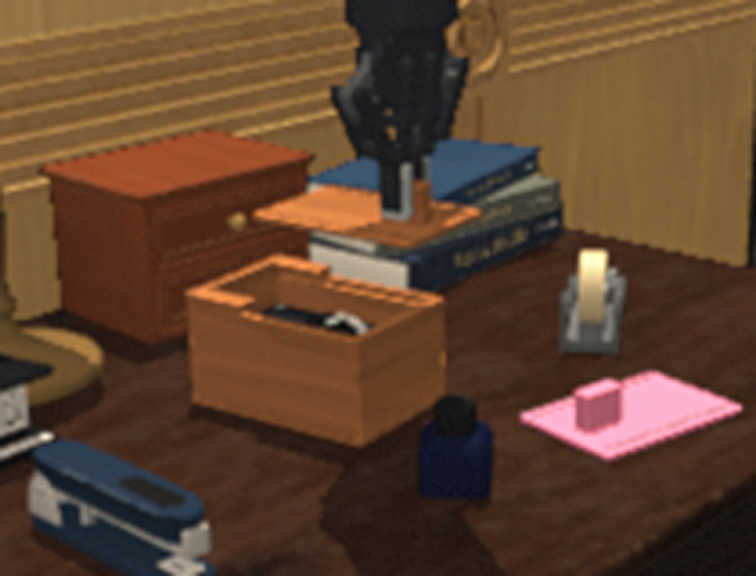

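View pics/w7_raw.png

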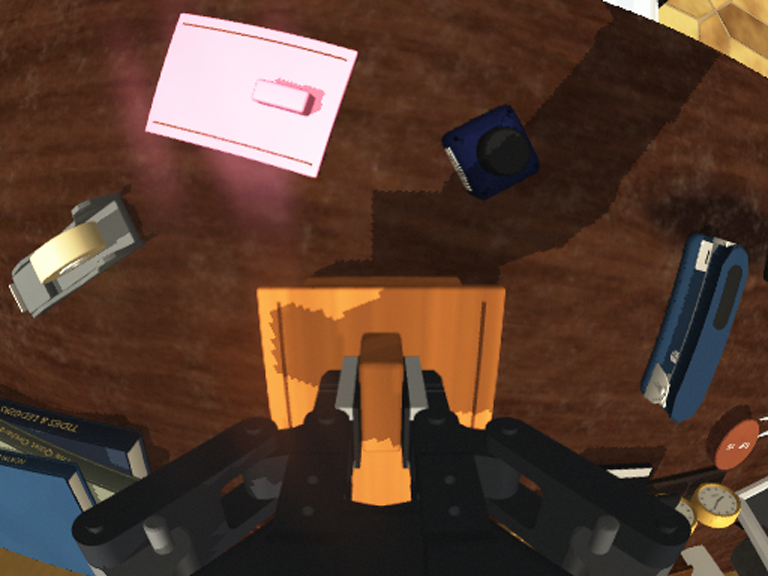

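>>> servo_tool([
  {"dx": 0, "dy": 4, "dz": 0.9, "rx": 0, "ry": 0, "rz": 0, "claw": 1},
  {"dx": 0, "dy": 8, "dz": 1.8, "rx": 0, "ry": 0, "rz": 0, "claw": 1},
  {"dx": 0, "dy": 11.5, "dz": 2.6, "rx": 0, "ry": 0, "rz": 0, "claw": 1},
  {"dx": 0, "dy": 13.7, "dz": 3.0, "rx": 0, "ry": 0, "rz": 0, "claw": 1},
  {"dx": 3, "dy": 13.7, "dz": 3.0, "rx": 0, "ry": 0, "rz": 0, "claw": 1},
  {"dx": 7, "dy": 13.7, "dz": 3.0, "rx": 0, "ry": 0, "rz": 0, "claw": 1},
  {"dx": 10, "dy": 13.7, "dz": 3.0, "rx": 0, "ry": 0, "rz": 0, "claw": 1},
  {"dx": 12, "dy": 13.7, "dz": 3.0, "rx": 0, "ry": 0, "rz": 0, "claw": 1},
  {"dx": 12, "dy": 13.7, "dz": 3.0, "rx": 0, "ry": 0, "rz": 0, "claw": 1},
  {"dx": 12, "dy": 13.7, "dz": 3.0, "rx": 0, "ry": 0, "rz": 0, "claw": 1},
])

```text
time_s: 7.55
eef_pos: [0.6051, 0.2241, 0.0304]
orientation: [0.694, 0.131, 0.695, -0.132]
ft_force: [0.7, -0.1, -0.4]
width: 0.148
```

```bash
python3 d.py -48 137 8; python3 w.py w8;python3 - <<'E'
from station import capture
import cv2,pickle
c=capture('side');a=c['color'][:,:,::-1];cv2.imwrite('pics/s8.png',cv2.resize(a[110:290,100:330],None,fx=3.3,fy=3.3,interpolation=cv2.INTER_CUBIC))
E
```

```text
7.55 [0.6051 0.2241 0.0304] q [ 0.61  0.61 -0.16  0.   -0.8  -2.55] F [ 0.7 -0.1 -0.4] w 0.148
box mm [-47.9 136.9  30.4]
[ 2.24  0.02 -0.01] [-0.03 -0.04  0.09]
```

View pics/s8.png

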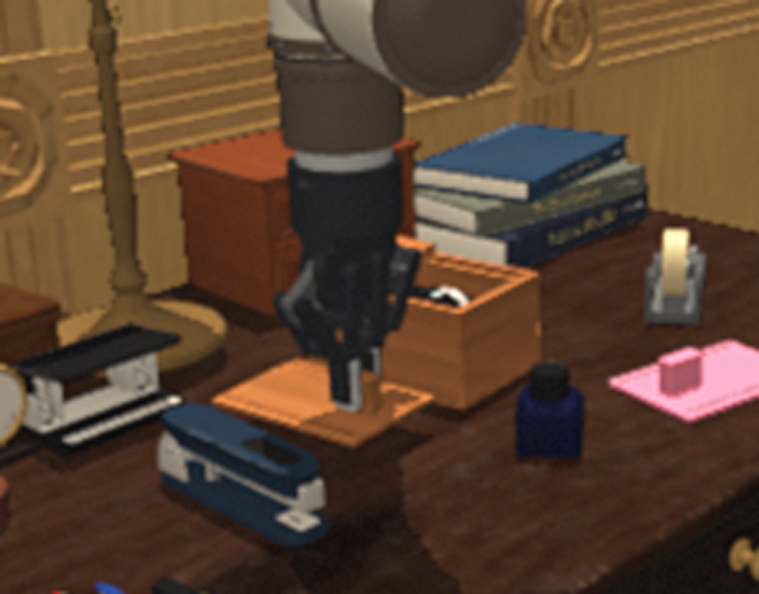

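View pics/w8_raw.png

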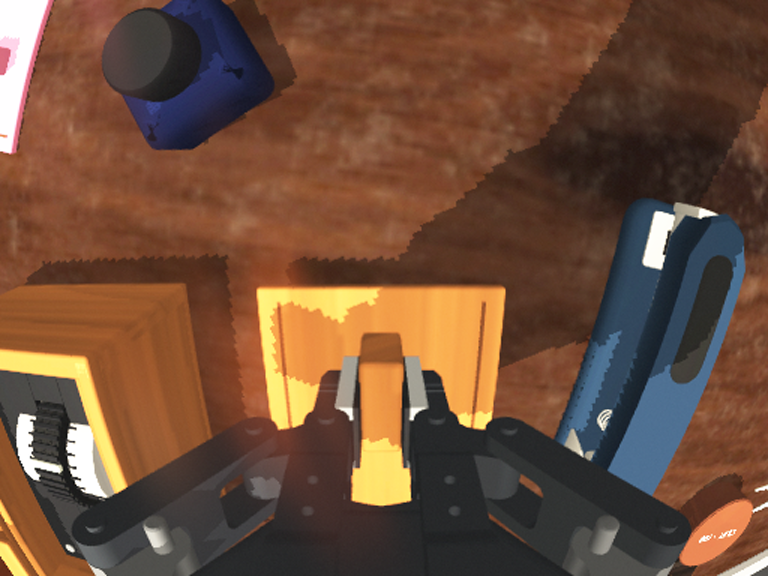

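>>> servo_tool([
  {"dx": 1, "dy": 0, "dz": 0, "rx": 0, "ry": 0, "rz": 0.1, "claw": 1},
  {"dx": 1.8, "dy": 0, "dz": 0, "rx": 0, "ry": 0, "rz": 0.1, "claw": 1},
  {"dx": 2.1, "dy": 0, "dz": 0, "rx": 0, "ry": 0, "rz": 0.1, "claw": 1},
  {"dx": 2.2, "dy": 0, "dz": 0, "rx": 0, "ry": 0, "rz": 0.1, "claw": 1},
  {"dx": 2.2, "dy": 0, "dz": 0, "rx": 0, "ry": 0, "rz": 0.1, "claw": 1},
])

```text
time_s: 8.15
eef_pos: [0.605, 0.2243, 0.009]
orientation: [0.695, 0.132, 0.695, -0.131]
ft_force: [0.2, 0.3, -1.4]
width: 0.148
```

```bash
python3 d.py -48 137 8
```

```text
8.15 [0.605  0.2243 0.009 ] q [ 0.6   0.64 -0.18 -0.   -0.75 -2.55] F [ 0.2  0.3 -1.4] w 0.148
box mm [-48.1 137.1   9. ]
[ 0.1  -0.01  0.01] [-0.03 -0.   -0.09]
```

>>> servo_tool([
  {"dx": 0.1, "dy": 0, "dz": 0, "rx": 0, "ry": 0, "rz": 0, "claw": 1},
  {"dx": 0.15, "dy": 0, "dz": 0, "rx": 0, "ry": 0, "rz": 0, "claw": 1},
  {"dx": 0.15, "dy": 0, "dz": 0, "rx": 0, "ry": 0, "rz": 0, "claw": 1},
])

```text
time_s: 8.45
eef_pos: [0.6052, 0.2245, 0.008]
orientation: [0.695, 0.133, 0.694, -0.131]
ft_force: [-0.4, -0.8, -0.3]
width: 0.151
```

>>> servo_tool([
  {"dx": 0.1, "dy": 0, "dz": 0, "rx": 0, "ry": 0, "rz": 0, "claw": 1},
  {"dx": 0.1, "dy": 0, "dz": 0, "rx": 0, "ry": 0, "rz": 0, "claw": 1},
  {"dx": 0.1, "dy": 0, "dz": 0, "rx": 0, "ry": 0, "rz": 0, "claw": 1},
])

```text
time_s: 8.75
eef_pos: [0.6052, 0.2245, 0.0079]
orientation: [0.695, 0.132, 0.694, -0.131]
ft_force: [-2.1, -0.3, 4.7]
width: 0.15
```

>>> servo_tool([
  {"dx": 0, "dy": 0, "dz": 0, "rx": 0, "ry": 0, "rz": 0, "claw": 0.75},
  {"dx": 0, "dy": 0, "dz": 0, "rx": 0, "ry": 0, "rz": 0, "claw": 0.6},
  {"dx": 0, "dy": 0, "dz": 0, "rx": 0, "ry": 0, "rz": 0, "claw": 0.6},
  {"dx": 0, "dy": 0, "dz": 0, "rx": 0, "ry": 0, "rz": 0, "claw": 0.6},
  {"dx": -3, "dy": 0, "dz": 0, "rx": 0, "ry": 0, "rz": 0, "claw": 0.6},
  {"dx": -8, "dy": 0, "dz": 0, "rx": 0, "ry": 0, "rz": 0, "claw": 0.6},
  {"dx": -13, "dy": 0, "dz": 0, "rx": 0, "ry": 0, "rz": 0, "claw": 0.6},
  {"dx": -16, "dy": 0, "dz": 0, "rx": 0, "ry": 0, "rz": 0, "claw": 0.6},
  {"dx": -16, "dy": 0, "dz": 0, "rx": 0, "ry": 0, "rz": 0, "claw": 1},
  {"dx": -16, "dy": 0, "dz": 0, "rx": 0, "ry": 0, "rz": 0, "claw": 1},
])

```text
time_s: 9.75
eef_pos: [0.6047, 0.2242, 0.1671]
orientation: [0.695, 0.133, 0.694, -0.131]
ft_force: [-0.4, -0.1, -1.2]
width: 0.07
```

```bash
python3 d.py -50 0 170; python3 w.py w9;python3 - <<'E'
from station import capture
import cv2,pickle
c=capture('side');a=c['color'][:,:,::-1];cv2.imwrite('pics/s9.png',cv2.resize(a[110:290,100:330],None,fx=3.3,fy=3.3,interpolation=cv2.INTER_CUBIC))
E
```

```text
9.75 [0.6047 0.2242 0.1671] q [ 0.6   0.46 -0.03 -0.   -1.07 -2.55] F [-0.4 -0.1 -1.2] w 0.07
box mm [-48.3 136.8 167.1]
[ -0.33 -13.68  -0.16] [-0.05  0.01 -0.18]
```

View pics/s9.png

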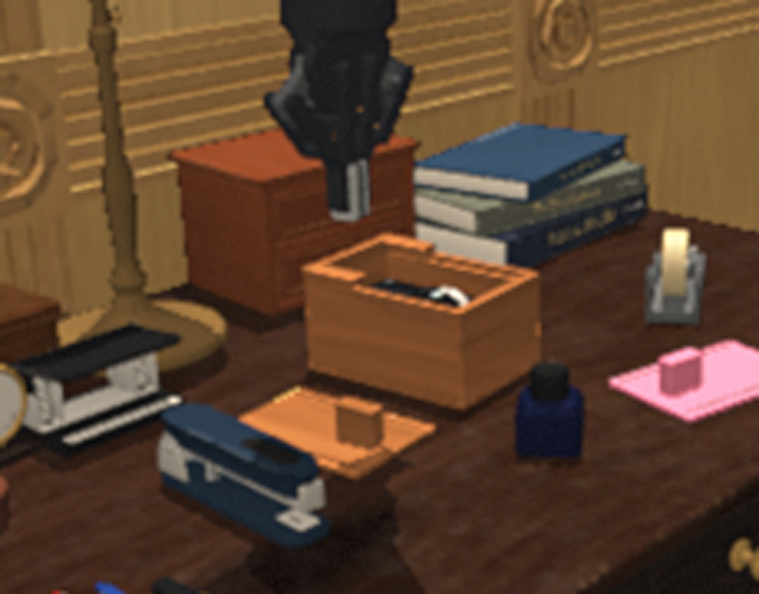

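View pics/w9_raw.png

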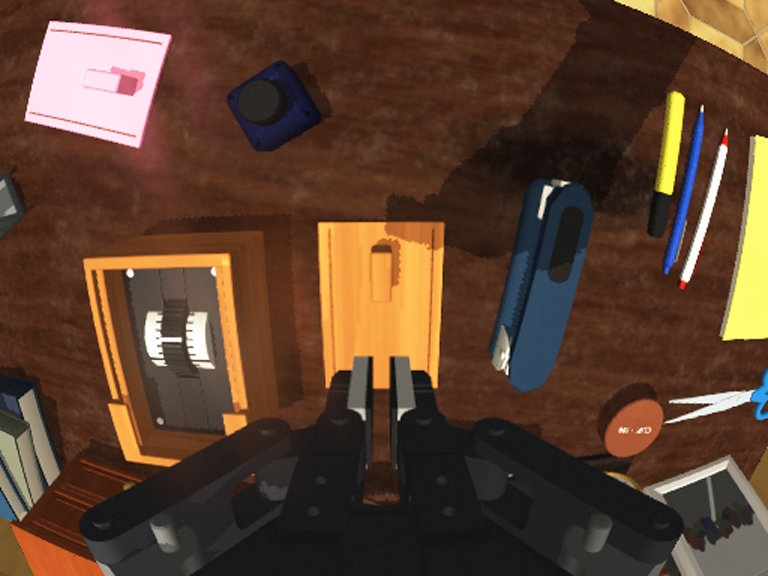

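>>> servo_tool([
  {"dx": 0, "dy": -5, "dz": 0, "rx": 0, "ry": 0, "rz": 0, "claw": 1},
  {"dx": 0, "dy": -9.5, "dz": -1, "rx": 0, "ry": 0, "rz": 0, "claw": 1},
  {"dx": 0, "dy": -12.5, "dz": -2.5, "rx": 0, "ry": 0, "rz": 0, "claw": 1},
  {"dx": 0, "dy": -13.7, "dz": -2.5, "rx": 0, "ry": 0, "rz": 0, "claw": 1},
  {"dx": 0, "dy": -13.7, "dz": -2.5, "rx": 0, "ry": 0, "rz": 0, "claw": 1},
  {"dx": 0, "dy": -13.7, "dz": -2.5, "rx": 0, "ry": 0, "rz": 0, "claw": 1},
])

```text
time_s: 10.45
eef_pos: [0.5321, 0.1062, 0.1659]
orientation: [0.695, 0.132, 0.695, -0.131]
ft_force: [-0.2, 0.2, -0.5]
width: -0.002
```

```bash
cat > wz.py <<'E'
import sys
from h import *
c,s=pickle.load(open(sys.argv[1]+'.pkl','rb'));b=np.load('box.npy')
im=c['color'][:,:,::-1]
pts=[[-10+25*np.sin(a),17,36+25*np.cos(a)] for a in (np.arange(9)-4)*.22]+[[-10,-8,66],[-10,8,66]]
p=wproj(c,s['eef_pos'],s['orientation'],box2w(b,pts))
m=p.mean(0).astype(int);x0,y0=m-45
cr=cv2.resize(im[y0:y0+90,x0:x0+90],None,fx=6.5,fy=6.5,interpolation=cv2.INTER_CUBIC)
cv2.imwrite('pics/'+sys.argv[1]+'_z.png',cr)
print('crop origin',x0,y0);print(((p-[x0,y0])*6.5).round().tolist())
E
python3 d.py -18 0 100;python3 w.py w10;python3 wz.py w9;python3 wz.py w10
```

```text
10.45 [0.5321 0.1062 0.1659] q [ 0.5   0.3  -0.29 -0.   -0.98 -2.44] F [-0.2  0.2 -0.5] w -0.002
box mm [-72.7   0.5 165.9]
[ 6.59 -0.05  5.47] [-0.03  0.   -0.08]
crop origin 82 185
[[312.0, 160.0], [306.0, 194.0], [303.0, 230.0], [304.0, 267.0], [308.0, 302.0], [315.0, 333.0], [324.0, 359.0], [336.0, 378.0], [348.0, 390.0], [151.0, 310.0], [242.0, 314.0]]
crop origin 221 210
[[321.0, 161.0], [321.0, 196.0], [322.0, 234.0], [322.0, 272.0], [321.0, 306.0], [320.0, 336.0], [318.0, 360.0], [317.0, 377.0], [315.0, 386.0], [148.0, 324.0], [260.0, 324.0]]
```

View pics/w10_z.png

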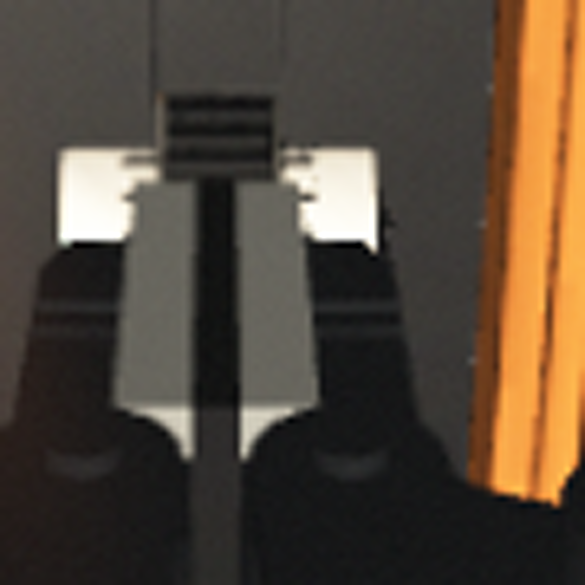

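View pics/w10_raw.png

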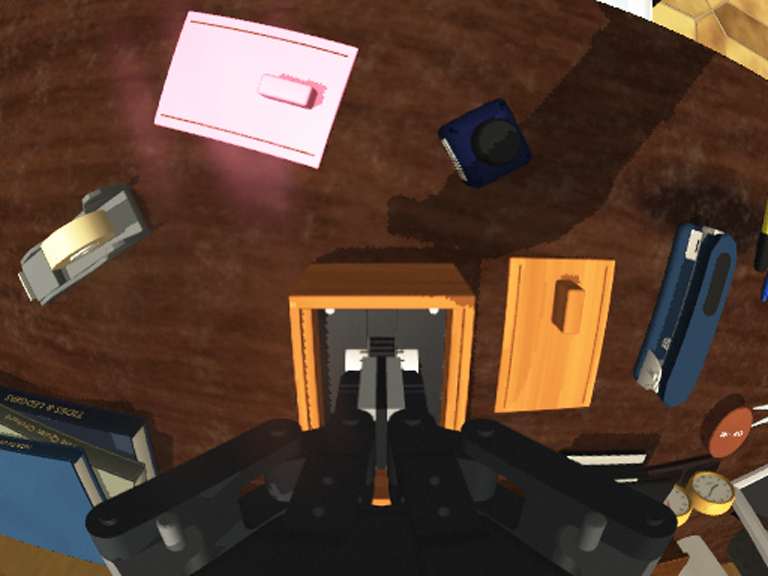

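View pics/w9_z.png

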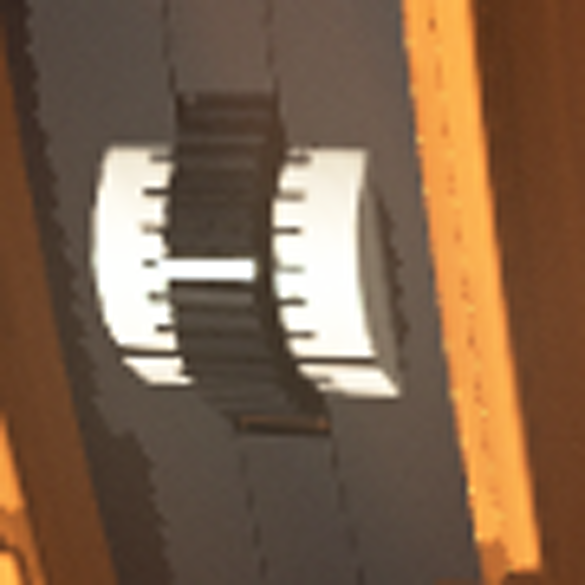

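The index bar stands at the 4th line (crop px 268), which is click 3; the long line at px 359 is the 7th. It needs +3 clicks, about 20 mm of rim toward +x.

>>> servo_tool([
  {"dx": 0, "dy": 0, "dz": 2.5, "rx": 0, "ry": 0, "rz": 0, "claw": 1},
  {"dx": 0, "dy": 0, "dz": 5, "rx": 0, "ry": 0, "rz": 0, "claw": 1},
  {"dx": 3, "dy": 0, "dz": 5.5, "rx": 0, "ry": 0, "rz": 0, "claw": 1},
  {"dx": 6, "dy": 0, "dz": 5.5, "rx": 0, "ry": 0, "rz": 0, "claw": 1},
  {"dx": 8, "dy": 0, "dz": 5.5, "rx": 0, "ry": 0, "rz": 0, "claw": 1},
  {"dx": 9, "dy": 0, "dz": 5.5, "rx": 0, "ry": 0, "rz": 0, "claw": 1},
  {"dx": 9, "dy": 0, "dz": 5.5, "rx": 0, "ry": 0, "rz": 0, "claw": 1},
  {"dx": 9, "dy": 0, "dz": 5.5, "rx": 0, "ry": 0, "rz": 0, "claw": 1},
])

```text
time_s: 11.3
eef_pos: [0.5836, 0.0865, 0.077]
orientation: [0.695, 0.132, 0.694, -0.131]
ft_force: [-0.7, -0.1, -0.5]
width: -0.003
```

```bash
python3 d.py -18 0 64;python3 w.py w11
```

```text
11.3 [0.5836 0.0865 0.077 ] q [ 0.42  0.48 -0.27 -0.   -0.82 -2.37] F [-0.7 -0.1 -0.5] w -0.003
box mm [-17.5   0.9  77. ]
[ 1.3  -0.1  -0.05] [ 0.02  0.07 -0.14]
```

View pics/w11_raw.png

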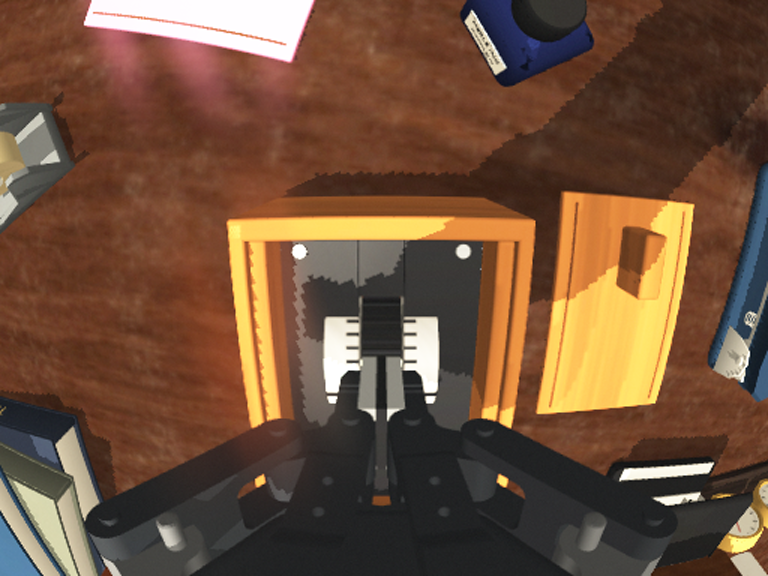

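>>> servo_tool([
  {"dx": 0.6, "dy": 0, "dz": 0, "rx": 0, "ry": 0, "rz": 0, "claw": 1},
  {"dx": 1.0, "dy": 0, "dz": 0, "rx": 0, "ry": 0, "rz": 0, "claw": 1},
  {"dx": 1.2, "dy": 0, "dz": 0, "rx": 0, "ry": 0, "rz": 0, "claw": 1},
  {"dx": 1.3, "dy": 0, "dz": 0, "rx": 0, "ry": 0, "rz": 0, "claw": 1},
  {"dx": 1.3, "dy": 0, "dz": 0, "rx": 0, "ry": 0, "rz": 0, "claw": 1},
  {"dx": 1.3, "dy": 0, "dz": 0, "rx": 0, "ry": 0, "rz": 0, "claw": 1},
])

```text
time_s: 11.95
eef_pos: [0.5831, 0.0859, 0.0639]
orientation: [0.695, 0.133, 0.694, -0.131]
ft_force: [0.3, 0.2, 2.8]
width: -0.001
```

```bash
python3 d.py -4 0.8 63.5; for i in 1 2 3; do python3 -c "
from station import observe,capture
capture('side');print(observe()['ft_force'].round(1),observe()['eef_pos'][2])";done
```

```text
11.95 [0.5831 0.0859 0.0639] q [ 0.42  0.49 -0.29 -0.   -0.79 -2.37] F [0.3 0.2 2.8] w -0.001
box mm [-17.9   0.2  63.9]
[0.05 0.06 1.39] [-0.02  0.05 -0.13]
[ 0.2 -1.1  3.4] 0.06391177690809664
[ 0.1 -0.6  2.5] 0.06384824858552296
[-0.3  0.   3.2] 0.06377409649495686
```

>>> servo_tool([
  {"dx": 0.03, "dy": 0, "dz": 0.2, "rx": 0, "ry": 0, "rz": 0, "claw": 1},
  {"dx": 0.03, "dy": 0, "dz": 0.5, "rx": 0, "ry": 0, "rz": 0, "claw": 1},
  {"dx": 0.03, "dy": 0, "dz": 0.8, "rx": 0, "ry": 0, "rz": 0, "claw": 1},
  {"dx": 0.03, "dy": 0, "dz": 1.1, "rx": 0, "ry": 0, "rz": 0, "claw": 1},
  {"dx": 0.03, "dy": 0, "dz": 1.4, "rx": 0, "ry": 0, "rz": 0, "claw": 1},
  {"dx": 0.03, "dy": 0, "dz": 1.4, "rx": 0, "ry": 0, "rz": 0, "claw": 1},
  {"dx": 0.03, "dy": 0, "dz": 1.4, "rx": 0, "ry": 0, "rz": 0, "claw": 1},
])

```text
time_s: 12.8
eef_pos: [0.5964, 0.0802, 0.0633]
orientation: [0.695, 0.132, 0.694, -0.131]
ft_force: [0.4, -1.5, 2.8]
width: -0.003
```

```bash
python3 d.py -4 0.8 63.5;python3 w.py w12; python3 - <<'E'
import cv2
a=cv2.imread('pics/w12_raw.png');cv2.imwrite('pics/w12c.png',cv2.resize(a[230:450,280:480],None,fx=2.7,fy=2.7,interpolation=cv2.INTER_CUBIC))
E
```

```text
12.8 [0.5964 0.0802 0.0633] q [ 0.4   0.51 -0.26 -0.   -0.8  -2.35] F [ 0.4 -1.5  2.8] w -0.003
box mm [-3.3 -0.2 63.3]
[-0.02  0.1  -0.07] [-0.03  0.08 -0.11]
```

View pics/w12c.png

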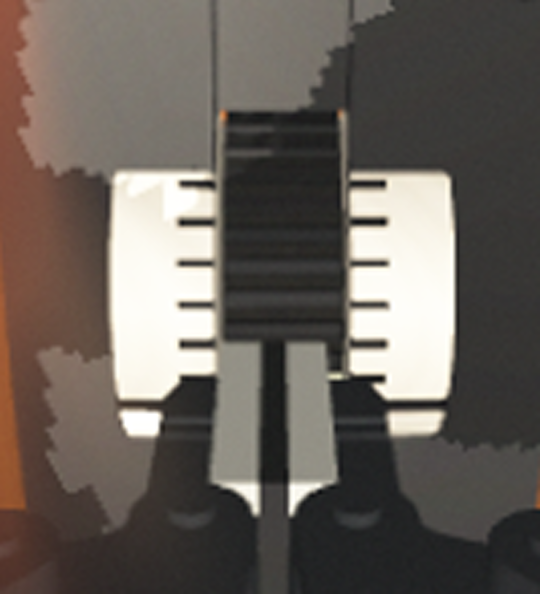

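>>> servo_tool([
  {"dx": -0.8, "dy": 0, "dz": 0, "rx": 0, "ry": 0, "rz": 0, "claw": 1},
  {"dx": -3, "dy": 0, "dz": 0, "rx": 0, "ry": 0, "rz": 0, "claw": 1},
  {"dx": -4, "dy": 4, "dz": -0.7, "rx": 0, "ry": 0, "rz": 0, "claw": 1},
  {"dx": -4, "dy": 7, "dz": -1.4, "rx": 0, "ry": 0, "rz": 0, "claw": 1},
  {"dx": -4, "dy": 7, "dz": -1.4, "rx": 0, "ry": 0, "rz": 0, "claw": 1},
  {"dx": -4, "dy": 7, "dz": -1.4, "rx": 0, "ry": 0, "rz": 0, "claw": 1},
])

```text
time_s: 13.45
eef_pos: [0.6076, 0.1515, 0.1028]
orientation: [0.694, 0.132, 0.695, -0.131]
ft_force: [0.1, 0.1, -0.4]
width: 0.001
```

```bash
python3 d.py -17 0.5 70;python3 w.py w13; python3 wz.py w13
```

```text
13.45 [0.6076 0.1515 0.1028] q [ 0.5   0.5  -0.15 -0.   -0.92 -2.45] F [ 0.1  0.1 -0.4] w 0.001
box mm [-19.1  70.2 102.8]
[ 3.27 -6.98  0.21] [ 0.03 -0.07 -0.07]
crop origin 127 186
[[322.0, 109.0], [316.0, 156.0], [313.0, 206.0], [314.0, 258.0], [318.0, 307.0], [324.0, 351.0], [332.0, 386.0], [342.0, 411.0], [353.0, 426.0], [86.0, 320.0], [225.0, 325.0]]
```

View pics/w13_z.png

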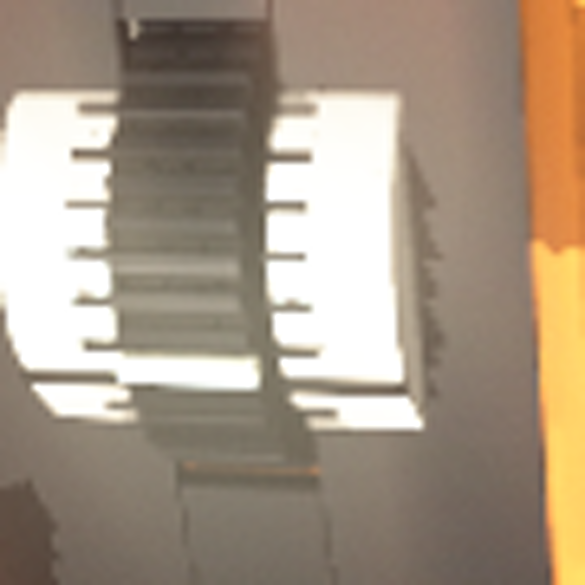

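```bash
python3 - <<'E'
from h import *
b=np.load('box.npy')
for n,o in(('w9',(82,185)),('w13',(127,186))):
    c,s=pickle.load(open(n+'.pkl','rb'))
    for k in (2,3,4,5,6,7):
        a=(k-4)*.22;P=[[-10+r*np.sin(a),y,36+r*np.cos(a)] for r,y in((30,-7),(30,7),(25,15),(25,-15))]
        print(n,k,((wproj(c,s['eef_pos'],s['orientation'],box2w(b,P))-o)*6.5).round().tolist())
E
```

```text
w9 2 [[150.0, 225.0], [230.0, 227.0], [291.0, 230.0], [121.0, 225.0]]
w9 3 [[151.0, 268.0], [231.0, 271.0], [292.0, 266.0], [122.0, 261.0]]
w9 4 [[156.0, 310.0], [236.0, 313.0], [296.0, 301.0], [126.0, 295.0]]
w9 5 [[166.0, 347.0], [246.0, 351.0], [303.0, 333.0], [134.0, 325.0]]
w9 6 [[179.0, 378.0], [258.0, 382.0], [313.0, 358.0], [145.0, 351.0]]
w9 7 [[194.0, 400.0], [272.0, 404.0], [324.0, 378.0], [158.0, 369.0]]
w13 2 [[88.0, 200.0], [210.0, 202.0], [295.0, 206.0], [38.0, 202.0]]
w13 3 [[88.0, 262.0], [211.0, 265.0], [296.0, 258.0], [39.0, 252.0]]
w13 4 [[95.0, 321.0], [216.0, 325.0], [300.0, 307.0], [44.0, 299.0]]
w13 5 [[105.0, 372.0], [225.0, 377.0], [306.0, 350.0], [53.0, 342.0]]
w13 6 [[120.0, 414.0], [238.0, 419.0], [315.0, 385.0], [65.0, 376.0]]
w13 7 [[136.0, 444.0], [252.0, 449.0], [325.0, 411.0], [80.0, 401.0]]
```

The rim projection puts the bar at click 5 (371 px seen, 372–377 predicted), so one more click is needed.

>>> servo_tool([
  {"dx": 0, "dy": -3.5, "dz": 0.3, "rx": 0, "ry": 0, "rz": 0, "claw": 1},
  {"dx": 0, "dy": -7, "dz": 0.5, "rx": 0, "ry": 0, "rz": 0, "claw": 1},
  {"dx": 0, "dy": -7, "dz": 0.5, "rx": 0, "ry": 0, "rz": 0, "claw": 1},
  {"dx": 2.3, "dy": -7, "dz": 0.5, "rx": 0, "ry": 0, "rz": 0, "claw": 1},
  {"dx": 3.2, "dy": -7, "dz": 0.5, "rx": 0, "ry": 0, "rz": 0, "claw": 1},
  {"dx": 3.6, "dy": -7, "dz": 0.5, "rx": 0, "ry": 0, "rz": 0, "claw": 1},
  {"dx": 3.9, "dy": -7, "dz": 0.5, "rx": 0, "ry": 0, "rz": 0, "claw": 1},
  {"dx": 3.9, "dy": -7, "dz": 0.5, "rx": 0, "ry": 0, "rz": 0, "claw": 1},
  {"dx": 3.9, "dy": -7, "dz": 0.5, "rx": 0, "ry": 0, "rz": 0, "claw": 1},
])

```text
time_s: 14.4
eef_pos: [0.5875, 0.0839, 0.0648]
orientation: [0.695, 0.132, 0.694, -0.131]
ft_force: [-0.8, -1.9, 2.4]
width: -0.001
```

```bash
python3 d.py -6.5 0.5 63.5
```

```text
14.4 [0.5875 0.0839 0.0648] q [ 0.41  0.5  -0.28 -0.   -0.8  -2.36] F [-0.8 -1.9  2.4] w -0.001
box mm [-13.   -0.   64.8]
[0.13 0.05 0.65] [-0.02  0.03 -0.1 ]
```

>>> servo_tool([
  {"dx": 0.1, "dy": 0, "dz": 0, "rx": 0, "ry": 0, "rz": 0, "claw": 1},
  {"dx": 0.1, "dy": 0, "dz": 0, "rx": 0, "ry": 0, "rz": 0, "claw": 1},
  {"dx": 0.1, "dy": 0, "dz": 0.2, "rx": 0, "ry": 0, "rz": 0, "claw": 1},
  {"dx": 0.12, "dy": 0, "dz": 0.45, "rx": 0, "ry": 0, "rz": 0, "claw": 1},
  {"dx": 0.12, "dy": 0, "dz": 0.7, "rx": 0, "ry": 0, "rz": 0, "claw": 1},
  {"dx": 0.12, "dy": 0, "dz": 0.7, "rx": 0, "ry": 0, "rz": 0, "claw": 1},
  {"dx": 0.12, "dy": 0, "dz": 0.7, "rx": 0, "ry": 0, "rz": 0, "claw": 1},
])

```text
time_s: 15.1
eef_pos: [0.5945, 0.0814, 0.0631]
orientation: [0.695, 0.133, 0.694, -0.131]
ft_force: [-0.8, -1.8, 3.9]
width: 0.002
```

>>> servo_tool([
  {"dx": -0.8, "dy": 0, "dz": 0, "rx": 0, "ry": 0, "rz": 0, "claw": 1},
  {"dx": -3, "dy": 0, "dz": 0, "rx": 0, "ry": 0, "rz": 0, "claw": 1},
  {"dx": -5, "dy": 4, "dz": -0.7, "rx": 0, "ry": 0, "rz": 0, "claw": 1},
  {"dx": -6, "dy": 7, "dz": -1.4, "rx": 0, "ry": 0, "rz": 0, "claw": 1},
  {"dx": -6, "dy": 7, "dz": -1.4, "rx": 0, "ry": 0, "rz": 0, "claw": 1},
  {"dx": -6, "dy": 7, "dz": -1.4, "rx": 0, "ry": 0, "rz": 0, "claw": 1},
])

```text
time_s: 15.7
eef_pos: [0.6062, 0.1524, 0.1229]
orientation: [0.695, 0.132, 0.695, -0.131]
ft_force: [1.0, 1.0, -0.9]
width: 0.002
```

```bash
python3 d.py -17 0.5 70;python3 w.py w14; python3 wz.py w14;python3 - <<'E'
from h import *
b=np.load('box.npy');c,s=pickle.load(open('w14.pkl','rb'))
for k in (4,5,6,7):
        a=(k-4)*.22;P=[[-10+r*np.sin(a),y,36+r*np.cos(a)] for r,y in((30,-7),(30,7),(25,15),(25,-15))]
        print(k,((wproj(c,s['eef_pos'],s['orientation'],box2w(b,P)))*6.5).round().tolist())
E
```

```text
15.7 [0.6062 0.1524 0.1229] q [ 0.5   0.48 -0.14 -0.   -0.96 -2.45] F [ 1.   1.  -0.9] w 0.002
box mm [-20.7  70.6 122.9]
[ 5.27 -7.02  0.37] [ 0.02 -0.02 -0.14]
crop origin 133 177
[[321.0, 125.0], [317.0, 167.0], [314.0, 214.0], [314.0, 261.0], [317.0, 306.0], [322.0, 347.0], [330.0, 380.0], [338.0, 405.0], [347.0, 420.0], [104.0, 319.0], [233.0, 322.0]]
4 [[976.0, 1470.0], [1089.0, 1472.0], [1165.0, 1457.0], [928.0, 1452.0]]
5 [[985.0, 1518.0], [1097.0, 1521.0], [1171.0, 1497.0], [935.0, 1492.0]]
6 [[997.0, 1558.0], [1107.0, 1561.0], [1178.0, 1531.0], [946.0, 1524.0]]
7 [[1011.0, 1587.0], [1119.0, 1590.0], [1187.0, 1555.0], [958.0, 1549.0]]
```

View pics/w14_z.png

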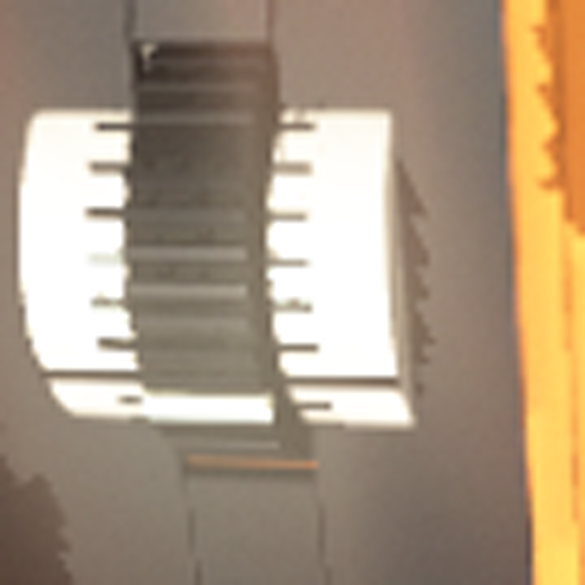

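The bar is at crop row 408. The click 6 prediction is 407–410, with 367 for click 5 and 437 for click 7. I retreat and check the whole scene.

>>> servo_tool([
  {"dx": -5, "dy": 0, "dz": 0, "rx": 0, "ry": 0, "rz": 0, "claw": 1},
  {"dx": -10, "dy": -2, "dz": -1, "rx": 0, "ry": 0, "rz": 0, "claw": 1},
  {"dx": -12, "dy": -7, "dz": -3, "rx": 0, "ry": 0, "rz": 0, "claw": 1},
  {"dx": -12, "dy": -12, "dz": -6, "rx": 0, "ry": 0, "rz": 0, "claw": 1},
  {"dx": -12, "dy": -17, "dz": -9, "rx": 0, "ry": 0, "rz": 0, "claw": 1},
  {"dx": -12, "dy": -21, "dz": -9, "rx": 0, "ry": 0, "rz": 0, "claw": 1},
  {"dx": -12, "dy": -25, "dz": -9, "rx": 0, "ry": 0, "rz": 0, "claw": 1},
  {"dx": -12, "dy": -25, "dz": -9, "rx": 0, "ry": 0, "rz": 0, "claw": 1},
  {"dx": -12, "dy": -25, "dz": -9, "rx": 0, "ry": 0, "rz": 0, "claw": 1},
])

```text
time_s: 16.65
eef_pos: [0.4298, -0.0498, 0.2424]
orientation: [0.695, 0.134, 0.694, -0.132]
ft_force: [-0.3, 0.6, 0.5]
width: -0.005
```

```bash
python3 - <<'E'
from h import *
from station import observe,capture
b=np.load('box.npy')
s=observe();print(s['time_s'],s['eef_pos'],s['joint_vel'].round(3))
for n,cr,f in(('top',(100,100,250,150),3),('side',(100,150,250,130),3)):
    c=capture(n);pickle.dump(c,open(n+'9.pkl','wb'));im=c['color'][:,:,::-1].copy()
    x,y,w,h=cr;z=cv2.resize(im[y:y+h,x:x+w],None,fx=f,fy=f,interpolation=cv2.INTER_CUBIC)
    P=[[-15+i*65,137+j*44,5] for i,j in((1,1),(1,-1),(-1,-1),(-1,1))]
    for p in proj(c,box2w(b,P)): cv2.circle(z,tuple(((p-[x,y])*f).round().astype(int).tolist()),3,(0,255,0),1)
    cv2.imwrite(f'pics/{n}9.png',z)
c=capture('wrist');cv2.imwrite('pics/w15.png',cv2.resize(c['color'][:,:,::-1],None,fx=1.5,fy=1.5))
# change vs start
d=cv2.absdiff(pickle.load(open('top9.pkl','rb'))['color'],pickle.load(open('top0.pkl','rb'))[0]['color']).max(2)
cv2.imwrite('pics/diff9.png',cv2.resize(d,None,fx=1.5,fy=1.5))
E
```

```text
16.65 [ 0.42981158 -0.04983901  0.24244203] [ 0.038  0.031  0.033  0.002  0.002 -0.008]
```

View pics/top9.png

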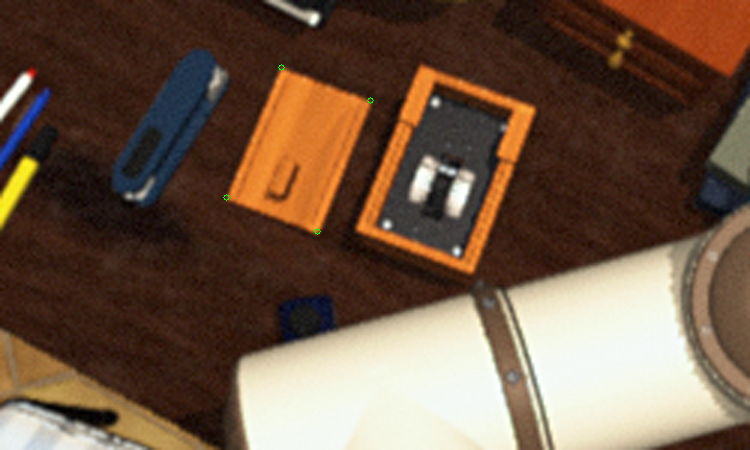

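View pics/side9.png

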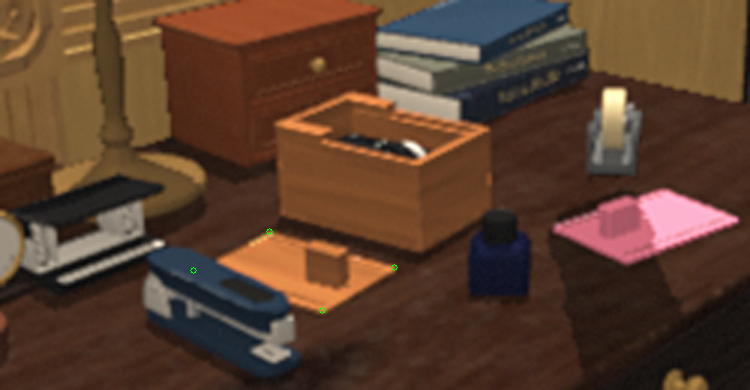

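View pics/diff9.png

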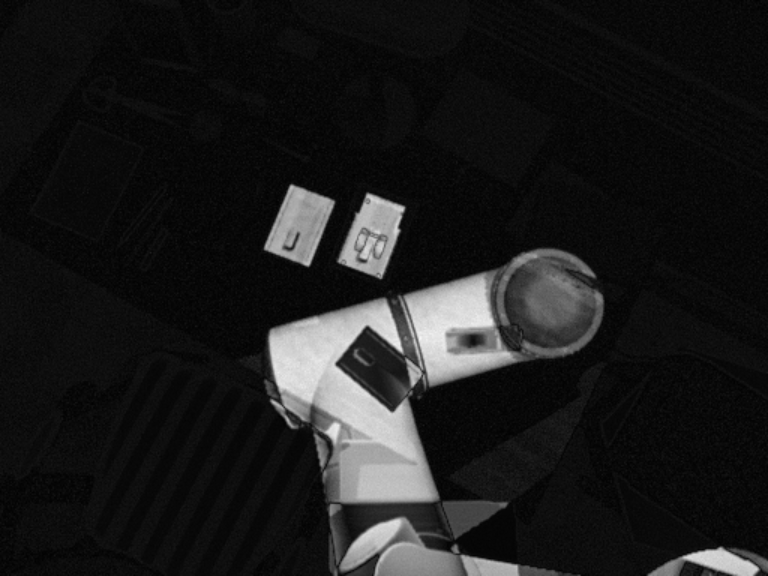

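```bash
python3 - <<'E'
import cv2,pickle
from h import *
c=pickle.load(open('top9.pkl','rb'));b=np.load('box.npy')
im=c['color'][:,:,::-1]
cv2.imwrite('pics/top9z.png',cv2.resize(im[145:180,230:265],None,fx=16,fy=16,interpolation=cv2.INTER_CUBIC))
for k in (4,5,6,7):
    a=(k-4)*.22;P=[[-10+r*np.sin(a),y,36+r*np.cos(a)] for r,y in((30,0),(25,15),(25,-15))]
    print(k,((proj(c,box2w(b,P))-[230,145])*16).round().tolist())
E
```

```text
4 [[276.0, 250.0], [189.0, 224.0], [364.0, 289.0]]
5 [[291.0, 213.0], [201.0, 193.0], [376.0, 259.0]]
6 [[305.0, 181.0], [213.0, 166.0], [387.0, 231.0]]
7 [[317.0, 153.0], [224.0, 144.0], [397.0, 209.0]]
```

View pics/top9z.png

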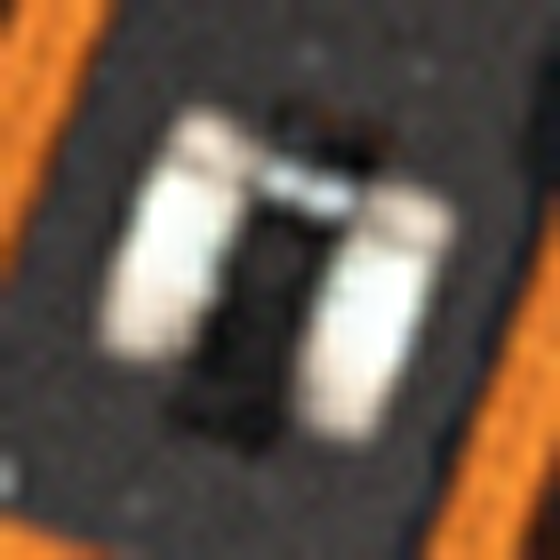

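The top camera agrees: the bar is at crop (308,188), where click 6 predicts (305,181) and click 5 predicts (291,213). I am handing the job in.

```bash
python3 -c "
from station import sign_off
print(sign_off())"
```

```text
the job is handed in; nothing more can be done
None
```

The job is done and handed in at about 17 s. The cover is off the box and the thumbwheel stands at the long line.

- **Cover:** I pinched the wooden cover's grip, raised its front over the lip and slid it about 46 mm out, clear of the grooves. I laid it on the desk between the box and the stapler. The last top and side pictures show it flat, grip up and touching nothing, within about a millimetre or two of where I meant to put it.
- **Thumbwheel:** it started at click 3. Two strokes with the shut fingertip took it to click 5 and then click 6. After release, the wrist and top cameras both matched click 6. I judged this by projecting the rim, because no camera looks straight at that line.
- **Things around it:** the stapler and the visible part of the ink bottle show no change between the first and last top pictures. In the last top picture the arm hid the tape dispenser, the pink cover and part of the ink bottle. In the side picture all three look as they did at the start. The gripper was empty and clear of everything at hand-in.

No check failed. The largest disagreement was 7 pixels at 16x zoom between the seen and predicted bar in the top camera, under half a real pixel.

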